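# Complete the lifter row and hold the microscope over the marked one

### The arm

A 7-joint arm with a two-finger parallel gripper is mounted at the origin on the work surface. World frame = base frame: x ahead of the robot, y to its left, z up, the work surface at z = 0. Lengths are in m, angles in rad, forces in N, time in s.
With the tool pointing down it reaches from about 0.375 to 0.925 m from the base axis. Payload 3.1 kg.
Tool frame: the origin (TCP) lies midway between the tips of the shut fingers; the grasp point (between the pads) lies robot.pinch_z behind it (robot.pinch_z is the distance from the TCP to the grasp point, in m); z points along the fingers, y is the direction in which the jaws open and shut (so a half turn about z gives the same grasp; the last joint's range is limited). The gripper opens to 85 mm and grips with 20 to 120 N. Pads are 22 mm wide; open, the fingers measure 114 mm over their backs; the gripper's body (76 mm by 85 mm) begins 54 mm behind the grasp point. The pads swing forward as they close: fully open they stand 13 mm farther back than shut.
Start: joints at [1.074, 0.383, 0.044, 1.598, -0.018, 1.161, -0.05], TCP at [0.252, -0.599, 0.231] pointing down, gripper open.
Joint ranges: [-2.61, 2.61], [-0.41, 2.15], [-1.48, 1.57], [0, 2.5], [-1.57, 4.71], [0.05, 1.97], [-2.85, 2.85]. Speed limits (rad/s): [2.79, 2.79, 3.14, 3.14, 3.14, 3.14, 3.14].

### API

Orientations are given as a unit quaternion [x, y, z, w].
In Python, from bench import robot gives the robot as it stands.
- The arm moves only by the tool servo_tool, never from a script. Its argument "plan" is a list of rows, each an object of numbers: "tx", "ty", "tz": the shift along the tool's x, y, z in m; "yaw": the turn about the tool's z in degrees; "grip": the closure, from -1 (fully open) to 1 (shut). In form: [{"tx": .., "ty": .., "tz": .., "yaw": .., "grip": ..}, ...]. A call has 1 to 12 rows; each row shifts and turns the pose as measured when the row begins, along the tool's axes as they then stand; what a row does not reach is not made up. A row lasts 1/10 s, in which the tool goes at most 50 mm and 8.59 degrees, less where a joint would pass 70% of its speed; a pose out of reach is approached as far as the arm can. A call with a gripper value outside its range is refused whole. The fingers move at their own pace and stop on an object; the grip force is fixed at half the most. Time passes only in rows, so rows that do not move let the fingers close. It gives the time, the measured TCP pose, the force and the opening at its end, in the units of the state.
- robot.get_obs(): the state, without advancing time (a new reading comes with each control period).
- robot.get_image(name): name is "side" or "top" or "wrist"; returns (picture, depth): 480x640x3 uint8, blue, green, red; 480x640 float32, m along the optical axis (not along the pixel's ray), 0 where there is no reading.
- robot.camera_info(name): a dict with "camera_matrix" (3x3 intrinsics, pixels), "pose" (4x4, takes a point from camera to world coordinates); the wrist camera has in their place "hand_eye" (4x4, takes a point from camera to tool coordinates, whose origin is the TCP and whose axes are the flange's). Camera axes: x right, y down, z forward; pixel columns grow to the right and rows downward; lengths in m; the calibration is good to about 2 mm. A picture is of the moment at which its call begins: read the wrist's pose just before it. camera_info takes no time and is no camera call.
- robot.hand_in(): hands the job in, once; it reports no verdict.
The state is a dict: "time": time; "joint_pos": joint angles; "qd": joint speeds; "tau": joint torques, N m; "tcp_pos": TCP position; "orientation": TCP orientation; "ft_force": force on the tool from outside, world axes, zero at the start; "wrist_torque": the same for the moment, N m; "gripper_width": finger opening in m.
Only numpy, scipy, OpenCV 4.12 (cv2) and the standard library are available. Lean on these libraries where they do the work, as an engineer would, in place of code of your own. Each camera call takes 0.05 s, during which the arm holds its last target. There are 200 camera calls.

### The job

Stand the two loose valve lifters in the two empty holes of the blue organiser so that its row of five is complete. Then take the handheld microscope out of its stand, lift it over the camshaft without touching the camshaft, and hold it upright and still with its lens centred about 15 mm above the top face of the yellow-ringed lifter, never touching a lifter with it. Finish while still holding it there - do not put it down or let go - and leave everything else on the bench where it is.

Things in the scene. Friction and masses are not known exactly. Their poses are not given: they have to be found in the camera images.
- rack: blue plastic lifter organiser fixed to the bench: a flat block 58 mm (its x) by 230 mm (its y) by 18 mm high, origin at the centre of its underside on the bench, z up. One row of five round holes along its y axis, at x = 0 and y = -84, -42, 0, +42, +84 mm; each hole is 28 mm in diameter and goes right through, so a lifter in it stands on the bench and rises 34 mm above the block. Three holes are filled at the start; those at y = -42 and +42 mm are empty.
- lifter_yellow: the marked lifter, with a yellow paint ring round its top 12 mm (from above: a yellow rim round a silver face): steel valve lifter: a plain upright cylinder 22 mm in diameter and 52 mm tall, standing on its flat end with the round wear face upward; about 0.11 kg. Origin: centre of its underside; z points up the cylinder. At the start it may be any of the five: standing in the organiser or loose on the bench on the microscope's side of the camshaft.
- lifter_a: unmarked steel valve lifter: a plain upright cylinder 22 mm in diameter and 52 mm tall, standing on its flat end with the round wear face upward; about 0.11 kg. Origin: centre of its underside; z points up the cylinder. At the start it may be any of the five: standing in the organiser or loose on the bench on the microscope's side of the camshaft.
- lifter_b: unmarked steel valve lifter: a plain upright cylinder 22 mm in diameter and 52 mm tall, standing on its flat end with the round wear face upward; about 0.11 kg. Origin: centre of its underside; z points up the cylinder. At the start it may be any of the five: standing in the organiser or loose on the bench on the microscope's side of the camshaft.
- lifter_c: unmarked steel valve lifter: a plain upright cylinder 22 mm in diameter and 52 mm tall, standing on its flat end with the round wear face upward; about 0.11 kg. Origin: centre of its underside; z points up the cylinder. At the start it may be any of the five: standing in the organiser or loose on the bench on the microscope's side of the camshaft.
- lifter_d: unmarked steel valve lifter: a plain upright cylinder 22 mm in diameter and 52 mm tall, standing on its flat end with the round wear face upward; about 0.11 kg. Origin: centre of its underside; z points up the cylinder. At the start it may be any of the five: standing in the organiser or loose on the bench on the microscope's side of the camshaft.
- scope: handheld wireless microscope, standing upright in its stand, lens down: a cylinder 33 mm in diameter and 121 mm long, clear tip at the bottom, grey focus ring (34 mm) 38 to 54 mm up, black body above; about 0.13 kg. Origin: centre of the lens end (its underside); z points up along the body. A small button stands out 1.5 mm on the +x side, 70 mm up; it has no function here. Good to grip from above by the black body, 80 to 105 mm above the lens end.
- stand: grey cup that holds the microscope, fixed to the bench: outer diameter 50 mm, inner 40 mm, rim 42 mm above the bench, floor 6 mm above the bench, on a round foot 80 mm across. Origin: centre of its underside on the bench; z up. Lift the microscope straight up to take it out.
- camshaft: steel camshaft lying in two V-blocks between the microscope and the organiser, fixed and heavy; it must not be touched. Origin on the bench below its middle; its x axis runs along the shaft, z up. It reaches from x = -200 to +209 mm; the blocks reach 35 mm to either side; the highest point is 96 mm above the bench.
- spray_can: bystander: aerosol can with a red cap, 52 mm in diameter, 168 mm tall, standing; origin at the centre of its underside
- ratchet: bystander: ratchet handle lying on the bench, 212 mm long along its x, 34 mm wide and 22 mm high at the head; origin on the bench below its middle
- screwdriver: bystander: red-handled screwdriver lying along its x, under 35 mm high
- micrometer: bystander: micrometer lying flat, about 156 mm long along its x (from -37 to +119 mm) and 18 mm high; origin on the bench at the centre of its bow
- parts_dish: bystander: round steel dish with bolts, 110 mm across, 26 mm high; origin at the centre of its underside
- work_lamp: bystander: black and blue stick lamp lying on the bench, 200 mm along its x, 34 mm wide, 28 mm high; origin at the centre of its underside
There are look-alikes about, which are no part of the job. Leave any red look-alike of the lifter_a alone.

How it is judged:
On the way:
1. all five lifters stand upright in the organiser's holes, the microscope still in its stand (x of lifter_yellow in the frame of rack between -0.006 and 0.006 m and y of lifter_yellow in the frame of rack between -0.095 and 0.095 m and height (world z) of each of lifter_yellow, lifter_a, lifter_b, lifter_c, lifter_d below 0.004 m and angle between each of lifter_yellow, lifter_a, lifter_b, lifter_c, lifter_d's own z axis and vertical below 0.12 rad and x of lifter_a in the frame of rack between -0.006 and 0.006 m and y of lifter_a in the frame of rack between -0.095 and 0.095 m and x of lifter_b in the frame of rack between -0.006 and 0.006 m and y of lifter_b in the frame of rack between -0.095 and 0.095 m and x of lifter_c in the frame of rack between -0.006 and 0.006 m and y of lifter_c in the frame of rack between -0.095 and 0.095 m and x of lifter_d in the frame of rack between -0.006 and 0.006 m and y of lifter_d in the frame of rack between -0.095 and 0.095 m and horizontal distance between scope and stand below 0.01 m and height (world z) of scope below 0.02 m), for 0.2 s.
At the end, for the whole second after the job is handed in: All five lifters stand upright in the holes, down on the bench, free of the fingers. The fingers hold the microscope still and upright (7 degrees), its lens 6 to 26 mm above the yellow-ringed lifter's face, centred to 6 mm, touching no lifter, organiser, camshaft or stand (x of lifter_yellow in the frame of rack between -0.006 and 0.006 m and y of lifter_yellow in the frame of rack between -0.095 and 0.095 m and height (world z) of each of lifter_yellow, lifter_a, lifter_b, lifter_c, lifter_d below 0.004 m and angle between each of lifter_yellow, lifter_a, lifter_b, lifter_c, lifter_d, scope's own z axis and vertical below 0.12 rad and x of lifter_a in the frame of rack between -0.006 and 0.006 m and y of lifter_a in the frame of rack between -0.095 and 0.095 m and x of lifter_b in the frame of rack between -0.006 and 0.006 m and y of lifter_b in the frame of rack between -0.095 and 0.095 m and x of lifter_c in the frame of rack between -0.006 and 0.006 m and y of lifter_c in the frame of rack between -0.095 and 0.095 m and x of lifter_d in the frame of rack between -0.006 and 0.006 m and y of lifter_d in the frame of rack between -0.095 and 0.095 m and horizontal distance between scope and lifter_yellow below 0.006 m and z of scope in the frame of lifter_yellow between 0.058 and 0.078 m and linear speed of scope below 0.02 m/s and contact force between the fingers and scope above 0.5 N and contact force between each of scope, the fingers and lifter_yellow below 0.05 N and contact force between each of scope, the fingers and lifter_a below 0.05 N and contact force between each of scope, the fingers and lifter_b below 0.05 N and contact force between each of scope, the fingers and lifter_c below 0.05 N and contact force between each of scope, the fingers and lifter_d below 0.05 N and contact force between scope and rack below 0.05 N and contact force between scope and camshaft below 0.05 N and contact force between scope and stand below 0.05 N); the arm keeps its last pose, push and grip.
It fails at once if the camshaft is touched (over 1 N) (contact force between camshaft and anything else above 1 N).
It fails at once if the microscope touches a lifter (over 0.5 N) (contact force between scope and lifter_yellow above 0.5 N or contact force between scope and lifter_a above 0.5 N or contact force between scope and lifter_b above 0.5 N or contact force between scope and lifter_c above 0.5 N or contact force between scope and lifter_d above 0.5 N).
It fails at once if something else on the bench is moved by more than 30 mm or knocked over (distance of any of spray_can, ratchet, screwdriver, micrometer, parts_dish, work_lamp from where it was at the start of the episode above 0.03 m or angle between spray_can's own z axis and vertical above 0.5 rad).
It also fails if it takes over 72 s, if anything falls off the work surface, if the arm or the gripper's body presses on something with over 40 N, if the wrist force passes 120 N, or if a joint passes its speed limit or range.

## Working session

There is one attempt and no reset: what is moved stays moved. The work goes in short steps, Python scripts to look and compute and a tool call to move; the robot and the scene stay as the last step left them, time stands still between calls to the robot, and variables do not carry over. Pictures are saved under pics/ and viewed, about 8 in all and at most 12, crops included, and the job is handed in when it is done.

Besides the shell and the picture viewer there is one more tool, called after "Call:" as name([rows], argument=value, ...), one row to a line, values as JSON. servo_tool: Moves the arm, as the interface text tells. Its arguments: {"type":"object","properties":{"plan":{"type":"array","items":{"type":"object","properties":{"tx":{"type":"number"},"ty":{"type":"number"},"tz":{"type":"number"},"yaw":{"type":"number"},"grip":{"type":"number"}}}}},"required":["plan"]}

```bash
ls; mkdir -p pics; python3 - <<'E'
from bench import robot
import cv2,numpy as np
print(robot.pinch_z, robot.get_obs())
for n in("top","side"):
    im,d=robot.get_image(n); cv2.imwrite(f"pics/{n}0.png",im); np.save(f"{n}0.npy",d)
    print(n,robot.camera_info(n))
print(robot.camera_info("wrist"))
E
```

```text
pics
0.0187 {'time': 0.0, 'joint_pos': array([ 1.07422268,  0.38384   ,  0.04381986,  1.59958971, -0.01790596,
        1.16117378, -0.04989999]), 'qd': array([-0.00130142, -0.00015005,  0.00066783,  0.00083315,  0.00193756,
       -0.00038981,  0.00018702]), 'tau': array([-3.50529281e-04, -4.33459818e+01,  1.02421302e+00, -2.49511796e+01,
        1.06330248e-02,  1.14928701e-02, -1.03060873e-05]), 'tcp_pos': array([ 0.25202578, -0.59812927,  0.2298764 ]), 'orientation': array([ 9.80178437e-01,  1.98112385e-01, -3.22868400e-04, -1.26887411e-03]), 'ft_force': array([ 0.80809738, -0.4974437 , -0.32886143]), 'wrist_torque': array([-0.09067765, -0.00488779, -0.00057834]), 'gripper_width': 0.08535033351004492}
top {'camera_matrix': array([[493.09351696,   0.        , 317.82734942],
       [  0.        , 493.09351696, 240.08250507],
       [  0.        ,   0.        ,   1.        ]]), 'pose': array([[ 0.02127078, -0.99627874,  0.08352381,  0.40656911],
       [-0.99943775, -0.02335504, -0.02405664,  0.00850709],
       [ 0.02591782, -0.08296514, -0.99621536,  1.09486702],
       [ 0.       
[... 303 characters left out ...]
48136553, -0.6620453 ,  0.57444169, -0.5307421 ],
       [-0.01292392, -0.64993426, -0.75988053,  0.7714518 ],
       [ 0.        ,  0.        ,  0.        ,  1.        ]])}
{'camera_matrix': array([[336.07140063,   0.        , 314.5576097 ],
       [  0.        , 336.07140063, 239.82696531],
       [  0.        ,   0.        ,   1.        ]]), 'hand_eye': array([[-4.55217737e-04, -9.62998450e-01, -2.69506544e-01,
         6.81279548e-02],
       [ 9.99999039e-01, -7.91370915e-04,  1.13864273e-03,
         4.37083880e-04],
       [-1.30979082e-03, -2.69505767e-01,  9.62997885e-01,
        -1.43058712e-01],
       [ 0.00000000e+00,  0.00000000e+00,  0.00000000e+00,
         1.00000000e+00]])}
```

View pics/top0.png

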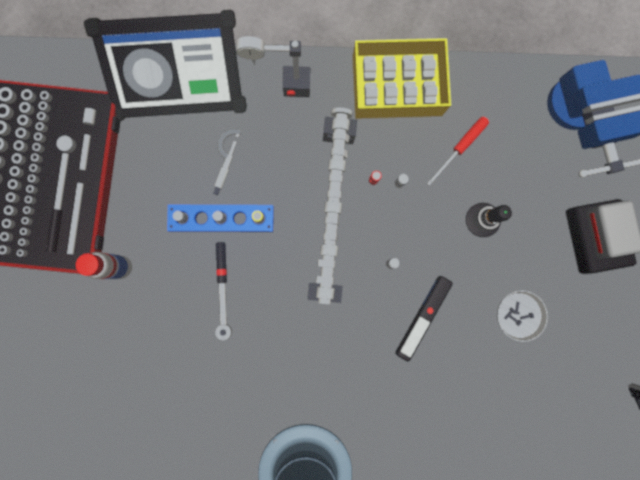

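View pics/side0.png

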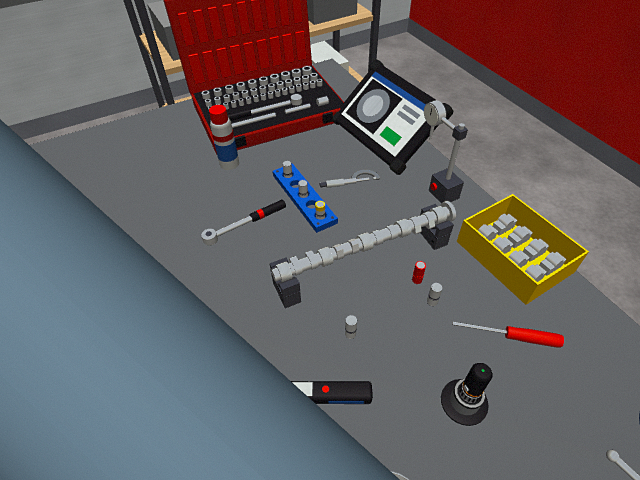

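The top view shows:
- **Rack:** at (220,218), filled at 179, 218 and 257 (yellow, silver face). Empty holes at 201 and 239.
- **Loose plain steel lifters:** (402,180) and (393,263).
- **Red look-alike:** at (375,177), to be left alone.
- **Scope in stand:** about (487,218).
- **Camshaft:** x≈340.

Next I measure these from depth.

```bash
cat > h.py <<'E'
from bench import robot
import cv2,numpy as np
from scipy.spatial.transform import Rotation as R
def cloud(d,K,T):
    v,u=np.indices(d.shape); 
    P=np.stack([(u-K[0,2])*d/K[0,0],(v-K[1,2])*d/K[1,1],d],-1)
    W=P@T[:3,:3].T+T[:3,3]; W[d<=0]=np.nan; return W
def tcpT():
    o=robot.get_obs(); T=np.eye(4); T[:3,:3]=R.from_quat(o['orientation']).as_matrix(); T[:3,3]=o['tcp_pos']; return o,T
def grab(n):
    o,T=tcpT(); c=robot.camera_info(n); im,d=robot.get_image(n)
    M=T@c['hand_eye'] if n=='wrist' else c['pose']
    return im,d,c['camera_matrix'],M
def topface(W,xy,r=.03,z0=.047,z1=.058):
    m=(np.hypot(W[...,0]-xy[0],W[...,1]-xy[1])<r)&(W[...,2]>z0)&(W[...,2]<z1)
    p=W[m]; c,rad=cv2.minEnclosingCircle(p[:,:2].astype(np.float32))
    return len(p),p.mean(0).round(4),np.round(c,4),round(rad,4)
E
python3 - <<'E'
from h import *
d=np.load('top0.npy');c=robot.camera_info('top');W=cloud(d,c['camera_matrix'],c['pose'])
for n,u,v in [('A',402,180),('B',393,263),('red',375,177),('r0',179,216),('r1',218,216),('Y',257,216),('bench',300,380)]:
    print(n,W[v,u].round(4), topface(W,W[v,u,:2],.02) if n!='bench' else '')
print('scope',topface(W,W[214,495,:2],.05,.10,.16),W[214,495])
m=(W[...,2]>.014)&(W[...,2]<.022); im=cv2.imread('pics/top0.png')
b=(im[...,0]>150)&(im[...,2]<90); b[:,:160]=0;b[:,290:]=0; p=W[b&m]; print('rack',cv2.minAreaRect(p[:,:2].astype(np.float32)),p[:,2].mean())
for u,v in [(201,217),(239,217)]: print(W[v,u])
m=np.zeros(d.shape,bool);m[100:310,305:362]=1;m&=W[...,2]>.03;p=W[m];print('cam',cv2.minAreaRect(p[:,:2].astype(np.float32)),p[:,2].max())
for n,u,v in [('sd',488,120),('sdtip',430,184),('lamp',445,282),('tray',400,112),('indic',297,85)]:print(n,W[v,u].round(3))
E
```

```text
A [ 0.628  -0.1952  0.0524] (75, array([ 0.6305, -0.197 ,  0.051 ]), array([ 0.631 , -0.1967]), 0.0112)
B [ 0.4491 -0.1782  0.0472] (82, array([ 0.4484, -0.1787,  0.0512]), array([ 0.4487, -0.1787]), 0.0111)
red [ 0.633  -0.1368  0.0526] (79, array([ 0.6358, -0.1381,  0.0511]), array([ 0.6361, -0.1384]), 0.0113)
r0 [0.5385 0.2787 0.0501] (76, array([0.5389, 0.2823, 0.0509]), array([0.5391, 0.2823]), 0.0111)
r1 [nan nan nan] (0, array([nan, nan, nan]), array([0., 0.]), 0.0)
Y [0.5427 0.114  0.0492] (88, array([0.5424, 0.1145, 0.051 ]), array([0.5427, 0.1142]), 0.0116)
bench [0.1922 0.0143 0.0006] 
scope (260, array([ 0.5511, -0.3834,  0.1204]), array([ 0.5524, -0.3871]), 0.0169) [ 0.54981151 -0.37176664  0.11660737]
rack ((0.5403880476951599, 0.1978398859500885), (0.05771269649267197, 0.22776395082473755), 1.1961371898651123) 0.01676013933372671
[5.43721574e-01 2.42898449e-01 3.88260469e-04]
[5.45818625e-01 1.58795455e-01 2.17673041e-04]
cam ((0.5845737457275391, -0.04734992980957031), (0.07944700866937637, 0.44775402545928955), 84.377685546875) 0.09647716308336673
sd [ 0.784 -0.402  0.001]
sdtip [ 0.632 -0.27  -0.002]
lamp [ 0.411 -0.296  0.024]
tray [ 0.785 -0.193  0.034]
indic [0.831 0.036 0.053]h.py:17: RuntimeWarning: Mean of empty slice.
  return len(p),p.mean(0).round(4),np.round(c,4),round(rad,4)
  ret = um.true_divide(
```

Call:
servo_tool([
  {"yaw": -8.5,"grip": -1},
  {"yaw": -8.5},
  {"yaw": -8.5},
  {"yaw": -8.5},
  {"yaw": -8.5},
  {"yaw": -8.5},
  {"yaw": -8.5},
  {"yaw": -8.5},
  {"grip": -0.2},
])

```text
invalid input at $.plan[0]: expected keys tx, ty, tz, yaw, grip
```

```bash
cat >> h.py <<'E'
def go(x,y,z,psi=91.2):
    o,T=tcpT(); d=T[:3,:3].T@(np.array([x,y,z])-T[:3,3])
    a=np.degrees(np.arctan2(T[1,0],T[0,0]))
    print('t%.1f'%o['time'],'tcp',o['tcp_pos'].round(4),'psi %.2f'%a,'tilt %.4f'%T[2,2],'move mm',(d*1e3).round(1),'yaw %.1f'%-(psi-a),'w %.4f'%o['gripper_width'],'F',o['ft_force'].round(1))
E
python3 -c "
from h import *
go(.4487,-.1787,.16)"
```

```text
t0.1 tcp [ 0.2521 -0.5982  0.23  ] psi 22.85 tilt -1.0000 move mm [ 344.1 -310.    70.7] yaw -68.3 w 0.0850 F [-0.4  0.7  0.5]
```

Call:
servo_tool([
  {"tx": 0,"ty": 0,"tz": 0,"yaw": -8.5,"grip": -0.2},
  {"tx": 0,"ty": 0,"tz": 0,"yaw": -8.5,"grip": -0.2},
  {"tx": 0,"ty": 0,"tz": 0,"yaw": -8.5,"grip": -0.2},
  {"tx": 0,"ty": 0,"tz": 0,"yaw": -8.5,"grip": -0.2},
  {"tx": 0,"ty": 0,"tz": 0,"yaw": -8.5,"grip": -0.2},
  {"tx": 0,"ty": 0,"tz": 0,"yaw": -8.5,"grip": -0.2},
  {"tx": 0,"ty": 0,"tz": 0,"yaw": -8.5,"grip": -0.2},
  {"tx": 0,"ty": 0,"tz": 0,"yaw": -8.5,"grip": -0.2},
])

```text
time: 0.9
tcp_pos: [0.2501, -0.5939, 0.223]
orientation: [0.696, 0.718, 0.002, -0.007]
ft_force: [-0.6, 0.9, -0.1]
gripper_width: 0.0515
```

```bash
python3 -c "
from h import *
go(.4487,-.1787,.16)"
```

```text
t0.9 tcp [ 0.2501 -0.5939  0.223 ] psi 91.86 tilt -0.9999 move mm [407.6 212.5  67.2] yaw 0.7 w 0.0515 F [-0.6  0.9 -0.1]
```

Call:
servo_tool([
  {"tx": 0.041,"ty": 0.021,"tz": 0,"yaw": 0,"grip": -0.2},
  {"tx": 0.041,"ty": 0.021,"tz": 0,"yaw": 0,"grip": -0.2},
  {"tx": 0.041,"ty": 0.021,"tz": 0,"yaw": 0,"grip": -0.2},
  {"tx": 0.041,"ty": 0.021,"tz": 0,"yaw": 0,"grip": -0.2},
  {"tx": 0.041,"ty": 0.021,"tz": 0,"yaw": 0,"grip": -0.2},
  {"tx": 0.041,"ty": 0.021,"tz": 0,"yaw": 0,"grip": -0.2},
  {"tx": 0.041,"ty": 0.021,"tz": 0,"yaw": 0,"grip": -0.2},
  {"tx": 0.041,"ty": 0.021,"tz": 0,"yaw": 0,"grip": -0.2},
  {"tx": 0.041,"ty": 0.021,"tz": 0,"yaw": 0,"grip": -0.2},
  {"tx": 0,"ty": 0,"tz": 0,"yaw": 0,"grip": -0.2},
])

```text
time: 1.9
tcp_pos: [0.4278, -0.2053, 0.2203]
orientation: [0.697, 0.717, 0.001, -0.011]
ft_force: [0.4, -0.2, 0.5]
gripper_width: 0.0511
```

```bash
python3 -c "
from h import *
go(.4487,-.1787,.16)"
```

```text
t1.9 tcp [ 0.4278 -0.2053  0.2203] psi 91.59 tilt -0.9998 move mm [25.  22.5 60.4] yaw 0.4 w 0.0511 F [ 0.4 -0.2  0.5]
```

Call:
servo_tool([
  {"tx": 0.025,"ty": 0.022,"tz": 0,"yaw": 0.4,"grip": -0.2},
  {"tx": 0,"ty": 0,"tz": 0.02,"yaw": 0,"grip": -0.2},
  {"tx": 0,"ty": 0,"tz": 0,"yaw": 0,"grip": -0.2},
  {"tx": 0,"ty": 0,"tz": 0,"yaw": 0,"grip": -0.2},
])

```text
time: 2.3
tcp_pos: [0.4491, -0.1772, 0.1997]
orientation: [0.698, 0.716, 0.001, -0.011]
ft_force: [0.4, -0.2, 0.1]
gripper_width: 0.0513
```

```bash
python3 - <<'E'
from h import *
go(.4487,-.1787,.022)
im,d,K,M=grab('wrist'); cv2.imwrite('pics/w1.png',im); W=cloud(d,K,M)
print(topface(W,(.4487,-.1787),.025),robot.get_obs()['joint_pos'].round(2))
E
```

```text
t2.3 tcp [ 0.4491 -0.1772  0.1997] psi 91.43 tilt -0.9997 move mm [ -4.5   2.2 177.6] yaw 0.2 w 0.0513 F [ 0.4 -0.2  0.1]
(462, array([ 0.45  , -0.1785,  0.0525]), array([ 0.4502, -0.1789]), 0.011) [ 0.74  0.14 -0.47  1.99  0.06  1.05  0.27]
```

View pics/w1.png

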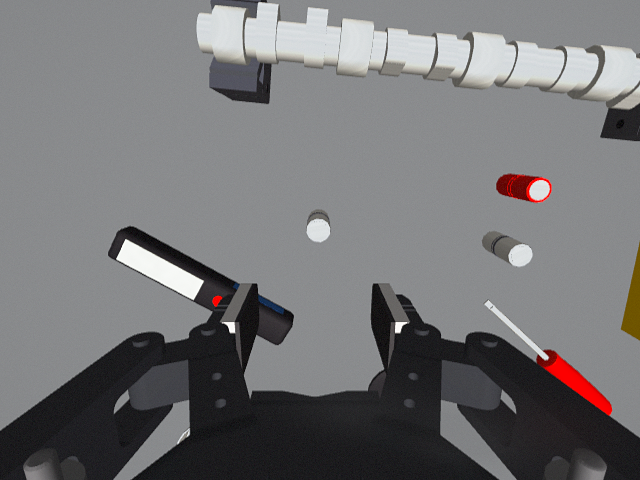

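Lifter B is centred between the fingers at (318,230). Lifter A is at (520,253), the red one at (540,190). I descend in two stages.

Call:
servo_tool([
  {"tx": -0.004,"ty": 0.003,"tz": 0.04,"yaw": 0.2,"grip": -0.2},
  {"tx": 0,"ty": 0,"tz": 0.04,"yaw": 0,"grip": -0.2},
  {"tx": 0,"ty": 0,"tz": 0.03,"yaw": 0,"grip": -0.2},
  {"tx": 0,"ty": 0,"tz": 0,"yaw": 0,"grip": -0.2},
])

```text
time: 2.75
tcp_pos: [0.4521, -0.1869, 0.0908]
orientation: [0.703, 0.711, 0.001, -0.007]
ft_force: [-0.8, 0.9, 0.3]
gripper_width: 0.051
```

```bash
python3 -c "
from h import *
go(.4497,-.1787,.022)"
```

```text
t2.8 tcp [ 0.4521 -0.1869  0.0908] psi 90.65 tilt -0.9999 move mm [ 7.5 -1.8 68.9] yaw -0.6 w 0.0510 F [-0.8  0.9  0.3]
```

Call:
servo_tool([
  {"tx": 0.009,"ty": -0.003,"tz": 0,"yaw": -0.6,"grip": -0.2},
  {"tx": 0,"ty": 0,"tz": 0,"yaw": 0,"grip": -0.2},
  {"tx": 0,"ty": 0,"tz": 0.02,"yaw": 0,"grip": -0.2},
  {"tx": 0.001,"ty": 0,"tz": 0.02,"yaw": 0,"grip": -0.2},
])

```text
time: 3.15
tcp_pos: [0.4554, -0.1804, 0.059]
orientation: [0.7, 0.714, 0.003, 0.002]
ft_force: [-1.0, -0.4, 0.4]
gripper_width: 0.0514
```

```bash
python3 -c "
from h import *
go(.4497,-.1787,.022)"
```

```text
t3.1 tcp [ 0.4554 -0.1804  0.059 ] psi 91.09 tilt -1.0000 move mm [ 1.8 -6.  36.9] yaw -0.1 w 0.0514 F [-1.  -0.4  0.4]
```

Call:
servo_tool([
  {"tx": 0.002,"ty": -0.007,"tz": 0,"yaw": 0,"grip": -0.2},
  {"tx": 0,"ty": 0,"tz": 0,"yaw": 0,"grip": -0.2},
  {"tx": 0,"ty": 0,"tz": 0.018,"yaw": 0,"grip": -0.2},
  {"tx": 0,"ty": 0,"tz": 0.015,"yaw": 0,"grip": -0.2},
  {"tx": 0,"ty": 0,"tz": 0,"yaw": 0,"grip": -0.2},
])

```text
time: 3.65
tcp_pos: [0.4533, -0.1809, 0.0331]
orientation: [0.7, 0.714, 0.005, 0.008]
ft_force: [0.2, -0.1, 0.2]
gripper_width: 0.0511
```

```bash
python3 -c "
from h import *
go(.4497,-.1787,.022)"
```

```text
t3.6 tcp [ 0.4533 -0.1809  0.0331] psi 91.08 tilt -0.9998 move mm [ 2.3 -3.8 11. ] yaw -0.1 w 0.0511 F [ 0.2 -0.1  0.2]
```

Call:
servo_tool([
  {"tx": 0.003,"ty": -0.005,"tz": 0.006,"yaw": 0,"grip": -0.2},
  {"tx": 0,"ty": -0.001,"tz": 0.006,"yaw": 0,"grip": -0.2},
  {"tx": 0,"ty": 0,"tz": 0,"yaw": 0,"grip": -0.2},
])

```text
time: 3.95
tcp_pos: [0.4496, -0.179, 0.0238]
orientation: [0.7, 0.714, 0.006, 0.011]
ft_force: [-0.1, 0.9, 0.7]
gripper_width: 0.0512
```

```bash
python3 -c "
from h import *
go(.4497,-.1787,.022)"
```

```text
t4.0 tcp [ 0.4496 -0.179   0.0238] psi 91.06 tilt -0.9997 move mm [0.3 0.1 1.8] yaw -0.1 w 0.0512 F [-0.1  0.9  0.7]
```

Close, then lift.

Call:
servo_tool([
  {"tx": 0,"ty": 0,"tz": 0,"yaw": 0,"grip": 1},
  {"tx": 0,"ty": 0,"tz": 0,"yaw": 0,"grip": 1},
  {"tx": 0,"ty": 0,"tz": 0,"yaw": 0,"grip": 1},
  {"tx": 0,"ty": 0,"tz": 0,"yaw": 0,"grip": 1},
  {"tx": 0,"ty": 0,"tz": 0,"yaw": 0,"grip": 1},
  {"tx": 0,"ty": 0,"tz": -0.03,"yaw": 0,"grip": 1},
  {"tx": 0,"ty": 0,"tz": -0.045,"yaw": 0,"grip": 1},
  {"tx": 0,"ty": 0,"tz": -0.045,"yaw": 0,"grip": 1},
  {"tx": 0,"ty": 0,"tz": -0.045,"yaw": 0,"grip": 1},
  {"tx": 0,"ty": 0,"tz": -0.02,"yaw": 0,"grip": 1},
  {"tx": 0,"ty": 0,"tz": 0,"yaw": 0,"grip": 1},
])

```text
time: 5.05
tcp_pos: [0.4433, -0.1768, 0.2134]
orientation: [0.7, 0.714, 0.005, 0.008]
ft_force: [1.1, -0.6, -1.2]
gripper_width: 0.0204
```

```bash
python3 -c "
from h import *
go(.5415,.156,.2)"
```

```text
t5.0 tcp [ 0.4433 -0.1768  0.2134] psi 91.11 tilt -0.9998 move mm [330.9 104.5  13.7] yaw -0.1 w 0.0204 F [ 1.1 -0.6 -1.2]
```

Call:
servo_tool([
  {"tx": 0.036,"ty": 0.012,"tz": 0,"yaw": 0,"grip": 1},
  {"tx": 0.036,"ty": 0.012,"tz": 0,"yaw": 0,"grip": 1},
  {"tx": 0.036,"ty": 0.012,"tz": 0,"yaw": 0,"grip": 1},
  {"tx": 0.036,"ty": 0.012,"tz": 0,"yaw": 0,"grip": 1},
  {"tx": 0.036,"ty": 0.012,"tz": 0,"yaw": 0,"grip": 1},
  {"tx": 0.036,"ty": 0.012,"tz": 0,"yaw": 0,"grip": 1},
  {"tx": 0.036,"ty": 0.012,"tz": 0,"yaw": 0,"grip": 1},
  {"tx": 0.036,"ty": 0.012,"tz": 0,"yaw": 0,"grip": 1},
  {"tx": 0.03,"ty": 0.008,"tz": 0,"yaw": 0,"grip": 1},
  {"tx": 0,"ty": 0,"tz": 0,"yaw": 0,"grip": 1},
])

```text
time: 6.05
tcp_pos: [0.5356, 0.1511, 0.1935]
orientation: [0.703, 0.711, -0.003, -0.001]
ft_force: [-1.6, 0.7, -0.8]
gripper_width: 0.0204
```

```bash
python3 -c "
from h import *
go(.5415,.156,.12)"
```

```text
t6.0 tcp [0.5356 0.1511 0.1935] psi 90.64 tilt -1.0000 move mm [ 4.9  6.4 73.5] yaw -0.6 w 0.0204 F [-1.6  0.7 -0.8]
```

Call:
servo_tool([
  {"tx": 0.005,"ty": 0.006,"tz": 0.02,"yaw": -0.6,"grip": 1},
  {"tx": 0,"ty": 0,"tz": 0.035,"yaw": 0,"grip": 1},
  {"tx": 0,"ty": 0,"tz": 0.015,"yaw": 0,"grip": 1},
  {"tx": 0,"ty": 0,"tz": 0,"yaw": 0,"grip": 1},
])

```text
time: 6.45
tcp_pos: [0.5375, 0.1558, 0.1149]
orientation: [0.698, 0.716, -0.006, -0.004]
ft_force: [0.1, 0.4, -0.2]
gripper_width: 0.0202
```

```bash
python3 - <<'E'
from h import *
go(.5415,.156,.09)
im,d,K,M=grab('wrist'); cv2.imwrite('pics/w2.png',im); W=cloud(d,K,M)
for xy in [(.539,.2823),(.5408,.198),(.5427,.1142)]:print(topface(W,xy,.018))
im,d,K,M=grab('top'); cv2.imwrite('pics/t2.png',cv2.resize(im[150:270,140:300],None,fx=4,fy=4)); W=cloud(d,K,M)
for xy in [(.539,.2823),(.5408,.198),(.5427,.1142)]:print(topface(W,xy,.018))
E
```

```text
t6.5 tcp [0.5375 0.1558 0.1149] psi 91.47 tilt -0.9999 move mm [ 0.2  4.4 24.9] yaw 0.3 w 0.0202 F [ 0.1  0.4 -0.2]
(1454, array([0.5397, 0.2824, 0.0523]), array([0.5398, 0.2828]), 0.011)
(982, array([0.5416, 0.1994, 0.0525]), array([0.5416, 0.1992]), 0.011)
(0, array([nan, nan, nan]), array([0., 0.]), 0.0)
(64, array([0.5378, 0.2837, 0.0507]), array([0.5393, 0.2823]), 0.0109)
(0, array([nan, nan, nan]), array([0., 0.]), 0.0)
(35, array([0.5461, 0.1103, 0.0507]), array([0.545, 0.112]), 0.0109)h.py:17: RuntimeWarning: Mean of empty slice.
  return len(p),p.mean(0).round(4),np.round(c,4),round(rad,4)
  ret = um.true_divide(
```

View pics/w2.png

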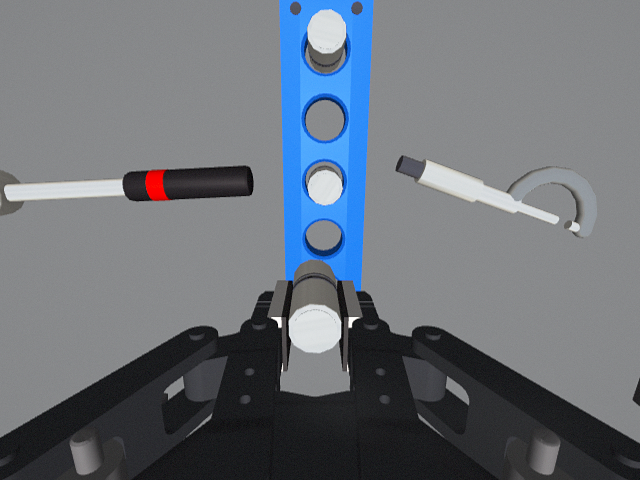

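Wrist view: the held lifter is at (314,328), and the target hole is at (323,236), beyond it and next to the middle lifter at (325,187). The second empty hole is at (325,120). I measure the hole centres and the held lifter from this camera.

```bash
cat >> h.py <<'E'
def plane(u,v,K,M,z):
    r=M[:3,:3]@np.linalg.solve(K,np.array([u,v,1.])); return M[:3,3]+r*(z-M[2,3])/r[2]
def hole(im,K,M,u,v):   # hole rim on the rack's top face from the colour edge (bright blue top only)
    hsv=cv2.cvtColor(im,cv2.COLOR_BGR2HSV); b=((hsv[...,0]>100)&(hsv[...,0]<120)&(hsv[...,1]>120)&(hsv[...,2]>200)).astype(np.uint8)
    n,l=cv2.connectedComponents(1-b,connectivity=4); m=(l==l[v,u]).astype(np.uint8)
    c=max(cv2.findContours(m,0,cv2.CHAIN_APPROX_NONE)[0],key=len)[:,0]
    p=np.array([plane(x,y,K,M,.018)[:2] for x,y in c],np.float32); q,r=cv2.minEnclosingCircle(p); return np.round(q,4),round(r,4)
def held(W,o):
    t=o['tcp_pos']; m=(np.hypot(W[...,0]-t[0],W[...,1]-t[1])<.02)&(W[...,2]>t[2]+.015)
    p=W[m]; zt=np.nanpercentile(p[:,2],90); p=p[abs(p[:,2]-zt)<.004]; c,r=cv2.minEnclosingCircle(p[:,:2].astype(np.float32)); return np.round(c,4),round(r,4),zt.round(4)
E
python3 - <<'E'
from h import *
im,d,K,M=grab('wrist'); W=cloud(d,K,M); o=robot.get_obs()
hsv=cv2.cvtColor(im,cv2.COLOR_BGR2HSV); print(hsv[150,290],hsv[70,310])
for u,v in[(323,236),(325,120)]:
    print(hole(im,K,M,u,v), W[v,u].round(4))
print(held(W,o),o['tcp_pos'])
E
```

```text
[106 210 250] [111 132 185]
(array([0.5424, 0.1573]), 0.0143) [5.446e-01 1.538e-01 2.000e-04]
(array([0.5408, 0.2407]), 0.0143) [0.5433 0.2414 0.0011]
(array([0.5394, 0.1727]), 0.011, np.float64(0.2114)) [0.54019994 0.15655256 0.11852544]
```

```bash
sed -i "s/&(W\[...,2\]>t\[2\]+.015)/\&(W[...,2]>t[2]+.018)\&(W[...,2]<t[2]+.05)/" h.py
python3 - <<'E'
from h import *
o=robot.get_obs(); im,d,K,M=grab('wrist'); W=cloud(d,K,M)
print(held(W,o)); print(W[320:345:6,295:335:6].round(4).tolist())
go(.5424,.1573,.09)
E
```

```text
(array([0.5401, 0.1609]), 0.0178, np.float64(0.1622))
[[[0.533, 0.1604, 0.1472], [0.5353, 0.1601, 0.1464], [0.5375, 0.1596, 0.1455], [0.5398, 0.1605, 0.147], [0.5421, 0.1603, 0.1464], [0.5444, 0.1601, 0.146], [0.5466, 0.1608, 0.1471]], [[0.533, 0.158, 0.1474], [0.5353, 0.1573, 0.146], [0.5376, 0.1573, 0.1459], [0.5399, 0.1583, 0.1475], [0.5422, 0.1577, 0.1464], [0.5445, 0.1583, 0.1473], [0.5468, 0.1575, 0.1457]], [[0.533, 0.1553, 0.1471], [0.5353, 0.1549, 0.1464], [0.5376, 0.1555, 0.1472], [0.5399, 0.1552, 0.1467], [0.5423, 0.155, 0.1462], [0.5445, 0.1558, 0.1474], [0.5469, 0.1554, 0.1467]], [[0.5331, 0.1526, 0.147], [0.5354, 0.1527, 0.1471], [0.5377, 0.1524, 0.1464], [0.54, 0.153, 0.1474], [0.5423, 0.1528, 0.1468], [0.5447, 0.1526, 0.1464], [0.5469, 0.1534, 0.1476]], [[0.5331, 0.1498, 0.1468], [0.5354, 0.1496, 0.1463], [0.5377, 0.1502, 0.1471], [0.5401, 0.15, 0.1467], [0.5424, 0.1506, 0.1476], [0.5447, 0.1501, 0.1466], [0.5471, 0.1502, 0.1467]]]
t6.7 tcp [0.541  0.157  0.1194] psi 91.43 tilt -1.0000 move mm [ 0.3  1.6 29.4] yaw 0.2 w 0.0206 F [ 0.2  0.  -1.3]
```

```bash
cat >> h.py <<'E'
def heldface(W,o,h=.028):
    t=o['tcp_pos']; m=(np.hypot(W[...,0]-t[0],W[...,1]-t[1])<.016)&(abs(W[...,2]-t[2]-h)<.0025)
    p=W[m]; c,r=cv2.minEnclosingCircle(p[:,:2].astype(np.float32)); return len(p),p.mean(0).round(4),np.round(c,4),round(r,4)
E
python3 - <<'E'
from h import *
o=robot.get_obs(); im,d,K,M=grab('wrist'); W=cloud(d,K,M)
print(heldface(W,o)); print(hole(im,K,M,323,236)); go(.5424,.1573,.045)
E
```

```text
(2368, array([0.5411, 0.158 , 0.1473]), array([0.5409, 0.1574]), 0.0158)
(array([0.5425, 0.1572]), 0.0144)
t6.7 tcp [0.5414 0.1572 0.1199] psi 91.43 tilt -1.0000 move mm [ 0.1  1.4 74.9] yaw 0.2 w 0.0201 F [ 0.5  0.5 -1.3]
```

Call:
servo_tool([
  {"tx": 0,"ty": 0.001,"tz": 0.02,"yaw": 0.2,"grip": 1},
  {"tx": 0,"ty": 0,"tz": 0.02,"yaw": 0,"grip": 1},
  {"tx": 0,"ty": 0,"tz": 0.01,"yaw": 0,"grip": 1},
  {"tx": 0,"ty": 0,"tz": 0,"yaw": 0,"grip": 1},
  {"tx": 0,"ty": 0,"tz": 0,"yaw": 0,"grip": 1},
])

```text
time: 7.2
tcp_pos: [0.5495, 0.1583, 0.0768]
orientation: [0.7, 0.714, 0.004, 0.003]
ft_force: [-0.7, -0.2, -0.6]
gripper_width: 0.02
```

```bash
python3 -c "
from h import *
go(.5424,.1573,.0245)"
```

```text
t7.2 tcp [0.5495 0.1583 0.0768] psi 91.09 tilt -0.9999 move mm [-0.9 -7.6 52.2] yaw -0.1 w 0.0200 F [-0.7 -0.2 -0.6]
```

Call:
servo_tool([
  {"tx": -0.001,"ty": -0.007,"tz": 0,"yaw": 0,"grip": 1},
  {"tx": 0,"ty": 0,"tz": 0,"yaw": 0,"grip": 1},
  {"tx": 0,"ty": 0,"tz": 0.01,"yaw": 0,"grip": 1},
  {"tx": 0,"ty": 0,"tz": 0.01,"yaw": 0,"grip": 1},
  {"tx": 0,"ty": 0,"tz": 0,"yaw": 0,"grip": 1},
])

```text
time: 7.7
tcp_pos: [0.5443, 0.1577, 0.0585]
orientation: [0.7, 0.714, 0.007, 0.005]
ft_force: [0.4, -0.5, -0.5]
gripper_width: 0.0204
```

```bash
python3 -c "
from h import *
go(.5424,.1573,.0245)"
```

```text
t7.7 tcp [0.5443 0.1577 0.0585] psi 91.07 tilt -0.9999 move mm [-0.4 -2.5 33.9] yaw -0.1 w 0.0204 F [ 0.4 -0.5 -0.5]
```

Call:
servo_tool([
  {"tx": 0,"ty": -0.003,"tz": 0.005,"yaw": 0,"grip": 1},
  {"tx": 0,"ty": 0,"tz": 0.005,"yaw": 0,"grip": 1},
  {"tx": 0,"ty": 0,"tz": 0,"yaw": 0,"grip": 1},
])

```text
time: 8.0
tcp_pos: [0.5407, 0.1576, 0.0466]
orientation: [0.7, 0.714, 0.006, 0.005]
ft_force: [-0.1, 0.0, -1.0]
gripper_width: 0.0201
```

```bash
python3 - <<'E'
from h import *
go(.5424,.1573,.0245)
o=robot.get_obs(); im,d,K,M=grab('wrist'); W=cloud(d,K,M)
print(heldface(W,o)); cv2.imwrite('pics/w3.png',im)
E
```

```text
t8.0 tcp [0.5407 0.1576 0.0466] psi 91.08 tilt -0.9999 move mm [-0.4  1.4 22.1] yaw -0.1 w 0.0201 F [-0.1  0.  -1. ]
(2380, array([0.5403, 0.1586, 0.0745]), array([0.5407, 0.158 ]), 0.0158)
```

View pics/w3.png

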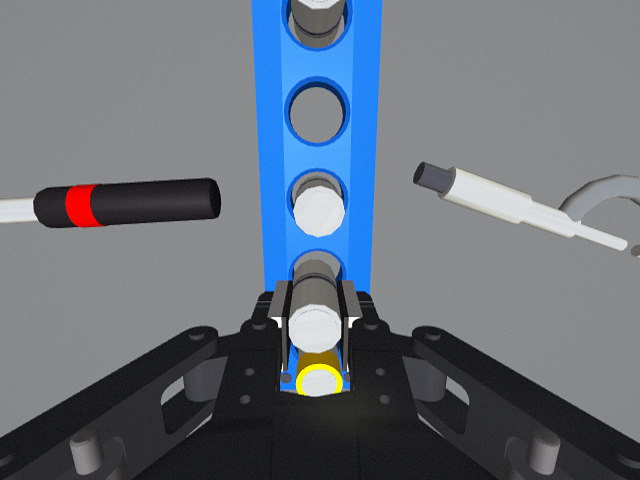

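The held lifter (315,328) is over the hole (rim visible at 318,265), and the yellow lifter sits behind it at (319,382). I continue down in small steps.

Call:
servo_tool([
  {"tx": 0,"ty": 0.001,"tz": 0.006,"yaw": 0,"grip": 1},
  {"tx": 0,"ty": 0,"tz": 0.005,"yaw": 0,"grip": 1},
  {"tx": 0,"ty": 0,"tz": 0,"yaw": 0,"grip": 1},
])

```text
time: 8.35
tcp_pos: [0.5425, 0.1579, 0.0353]
orientation: [0.7, 0.714, 0.006, 0.005]
ft_force: [0.7, 0.6, -0.7]
gripper_width: 0.0206
```

```bash
python3 -c "
from h import *
go(.5424,.1573,.0245)"
```

```text
t8.3 tcp [0.5425 0.1579 0.0353] psi 91.07 tilt -0.9999 move mm [-0.6 -0.3 10.8] yaw -0.1 w 0.0206 F [ 0.7  0.6 -0.7]
```

Call:
servo_tool([
  {"tx": -0.0005,"ty": -0.0005,"tz": 0.005,"yaw": 0,"grip": 1},
  {"tx": 0,"ty": 0,"tz": 0.005,"yaw": 0,"grip": 1},
  {"tx": 0,"ty": 0,"tz": 0,"yaw": 0,"grip": 1},
])

```text
time: 8.65
tcp_pos: [0.5429, 0.1577, 0.0249]
orientation: [0.7, 0.714, 0.007, 0.005]
ft_force: [-0.7, -0.3, -1.0]
gripper_width: 0.0201
```

```bash
python3 -c "
from h import *
go(.5424,.1573,.0245)"
```

```text
t8.7 tcp [0.5429 0.1577 0.0249] psi 91.07 tilt -0.9998 move mm [-0.4 -0.5  0.4] yaw -0.1 w 0.0201 F [-0.7 -0.3 -1. ]
```

Open to about 50 mm, then rise well above the camshaft height.

Call:
servo_tool([
  {"tx": 0,"ty": 0,"tz": 0.0005,"yaw": 0,"grip": -0.2},
  {"tx": 0,"ty": 0,"tz": 0,"yaw": 0,"grip": -0.2},
  {"tx": 0,"ty": 0,"tz": 0,"yaw": 0,"grip": -0.2},
  {"tx": 0,"ty": 0,"tz": 0,"yaw": 0,"grip": -0.2},
  {"tx": 0,"ty": 0,"tz": -0.01,"yaw": 0,"grip": -0.2},
  {"tx": 0,"ty": 0,"tz": -0.03,"yaw": 0,"grip": -0.2},
  {"tx": 0,"ty": 0,"tz": -0.045,"yaw": 0,"grip": -0.2},
  {"tx": 0,"ty": 0,"tz": -0.045,"yaw": 0,"grip": -0.2},
  {"tx": 0,"ty": 0,"tz": -0.045,"yaw": 0,"grip": -0.2},
  {"tx": 0,"ty": 0,"tz": -0.015,"yaw": 0,"grip": -0.2},
  {"tx": 0,"ty": 0,"tz": 0,"yaw": 0,"grip": -0.2},
])

```text
time: 9.75
tcp_pos: [0.5392, 0.1581, 0.2256]
orientation: [0.7, 0.714, 0.008, 0.006]
ft_force: [-0.2, -0.4, 0.0]
gripper_width: 0.0513
```

```bash
python3 - <<'E'
from h import *
go(.631,-.1967,.2)
im,d,K,M=grab('wrist'); W=cloud(d,K,M)
for xy in [(.5424,.1573),(.5416,.1992)]:print(topface(W,xy,.018))
E
```

```text
t9.8 tcp [0.5392 0.1581 0.2256] psi 91.20 tilt -0.9998 move mm [-356.7   83.8   26.3] yaw 0.0 w 0.0513 F [-0.2 -0.4  0. ]
(399, array([0.5427, 0.1585, 0.0525]), array([0.5426, 0.158 ]), 0.0111)
(428, array([0.5416, 0.1993, 0.0525]), array([0.5416, 0.1992]), 0.0109)
```

The first lifter is seated: its top is at 0.0525 m, the same as its neighbour. Now over to lifter A.

Call:
servo_tool([
  {"tx": -0.04,"ty": 0.0095,"tz": 0,"yaw": 0,"grip": -0.2},
  {"tx": -0.04,"ty": 0.0095,"tz": 0,"yaw": 0,"grip": -0.2},
  {"tx": -0.04,"ty": 0.0095,"tz": 0,"yaw": 0,"grip": -0.2},
  {"tx": -0.04,"ty": 0.0095,"tz": 0,"yaw": 0,"grip": -0.2},
  {"tx": -0.04,"ty": 0.0095,"tz": 0,"yaw": 0,"grip": -0.2},
  {"tx": -0.04,"ty": 0.0095,"tz": 0,"yaw": 0,"grip": -0.2},
  {"tx": -0.04,"ty": 0.0095,"tz": 0,"yaw": 0,"grip": -0.2},
  {"tx": -0.04,"ty": 0.0095,"tz": 0,"yaw": 0,"grip": -0.2},
  {"tx": -0.036,"ty": 0.008,"tz": 0,"yaw": 0,"grip": -0.2},
  {"tx": 0,"ty": 0,"tz": 0,"yaw": 0,"grip": -0.2},
  {"tx": 0,"ty": 0,"tz": 0,"yaw": 0,"grip": -0.2},
])

```text
time: 10.9
tcp_pos: [0.6227, -0.205, 0.2012]
orientation: [0.696, 0.718, -0.002, -0.009]
ft_force: [0.4, 1.7, 0.4]
gripper_width: 0.0513
```

```bash
python3 - <<'E'
from h import *
go(.631,-.1967,.1)
im,d,K,M=grab('wrist'); W=cloud(d,K,M)
print(topface(W,(.631,-.1967),.025),topface(W,(.6361,-.1384),.025))
E
```

```text
t10.9 tcp [ 0.6227 -0.205   0.2012] psi 91.82 tilt -0.9998 move mm [  7.   10.1 101.2] yaw 0.6 w 0.0513 F [0.4 1.7 0.4]
(468, array([ 0.6323, -0.1965,  0.0525]), array([ 0.6324, -0.1972]), 0.011) (525, array([ 0.6377, -0.1384,  0.0525]), array([ 0.6377, -0.1383]), 0.0108)
```

Call:
servo_tool([
  {"tx": 0.007,"ty": 0.01,"tz": 0.02,"yaw": 0.6,"grip": -0.2},
  {"tx": 0,"ty": 0,"tz": 0.035,"yaw": 0,"grip": -0.2},
  {"tx": 0,"ty": 0,"tz": 0.035,"yaw": 0,"grip": -0.2},
  {"tx": 0,"ty": 0,"tz": 0.01,"yaw": 0,"grip": -0.2},
  {"tx": 0,"ty": 0,"tz": 0,"yaw": 0,"grip": -0.2},
])

```text
time: 11.45
tcp_pos: [0.63, -0.1881, 0.0973]
orientation: [0.696, 0.718, -0.002, -0.01]
ft_force: [-0.5, 0.6, -0.4]
gripper_width: 0.0514
```

```bash
python3 - <<'E'
from h import *
go(.632,-.197,.024)
E
```

```text
t11.4 tcp [ 0.63   -0.1881  0.0973] psi 91.83 tilt -0.9998 move mm [-9.8  2.9 73.1] yaw 0.6 w 0.0514 F [-0.5  0.6 -0.4]
```

Call:
servo_tool([
  {"tx": -0.01,"ty": 0.003,"tz": 0.01,"yaw": 0.6,"grip": -0.2},
  {"tx": 0,"ty": 0,"tz": 0.01,"yaw": 0,"grip": -0.2},
  {"tx": 0,"ty": 0,"tz": 0.01,"yaw": 0,"grip": -0.2},
  {"tx": 0,"ty": 0,"tz": 0,"yaw": 0,"grip": -0.2},
])

```text
time: 11.85
tcp_pos: [0.6361, -0.1979, 0.0694]
orientation: [0.699, 0.715, -0.0, -0.007]
ft_force: [-1.2, 0.5, -0.8]
gripper_width: 0.0512
```

```bash
python3 - <<'E'
from h import *
go(.632,-.197,.024)
E
```

```text
t11.8 tcp [ 0.6361 -0.1979  0.0694] psi 91.26 tilt -0.9999 move mm [ 0.6 -3.6 45.4] yaw 0.1 w 0.0512 F [-1.2  0.5 -0.8]
```

Call:
servo_tool([
  {"tx": 0.001,"ty": -0.004,"tz": 0.01,"yaw": 0,"grip": -0.2},
  {"tx": 0,"ty": -0.001,"tz": 0.012,"yaw": 0,"grip": -0.2},
  {"tx": 0,"ty": -0.001,"tz": 0.012,"yaw": 0,"grip": -0.2},
  {"tx": 0,"ty": 0,"tz": 0,"yaw": 0,"grip": -0.2},
])

```text
time: 12.25
tcp_pos: [0.6299, -0.1971, 0.0337]
orientation: [0.699, 0.715, -0.0, -0.006]
ft_force: [-1.5, -0.6, 0.1]
gripper_width: 0.051
```

```bash
python3 - <<'E'
from h import *
go(.632,-.197,.024)
E
```

```text
t12.2 tcp [ 0.6299 -0.1971  0.0337] psi 91.22 tilt -0.9999 move mm [0.  2.2 9.7] yaw 0.0 w 0.0510 F [-1.5 -0.6  0.1]
```

Call:
servo_tool([
  {"tx": 0,"ty": 0.002,"tz": 0.005,"yaw": 0,"grip": -0.2},
  {"tx": 0,"ty": 0,"tz": 0.005,"yaw": 0,"grip": -0.2},
  {"tx": 0,"ty": 0,"tz": 0,"yaw": 0,"grip": -0.2},
])

```text
time: 12.55
tcp_pos: [0.632, -0.1969, 0.0225]
orientation: [0.699, 0.715, 0.0, -0.007]
ft_force: [-0.1, 0.1, -0.1]
gripper_width: 0.0513
```

```bash
python3 - <<'E'
from h import *
go(.632,-.197,.024)
E
```

```text
t12.6 tcp [ 0.632  -0.1969  0.0225] psi 91.23 tilt -0.9999 move mm [-0.1  0.  -1.5] yaw 0.0 w 0.0513 F [-0.1  0.1 -0.1]
```

Call:
servo_tool([
  {"tx": 0,"ty": 0,"tz": -0.001,"yaw": 0,"grip": 1},
  {"tx": 0,"ty": 0,"tz": 0,"yaw": 0,"grip": 1},
  {"tx": 0,"ty": 0,"tz": 0,"yaw": 0,"grip": 1},
  {"tx": 0,"ty": 0,"tz": 0,"yaw": 0,"grip": 1},
  {"tx": 0,"ty": 0,"tz": 0,"yaw": 0,"grip": 1},
  {"tx": 0,"ty": 0,"tz": -0.03,"yaw": 0,"grip": 1},
  {"tx": 0,"ty": 0,"tz": -0.045,"yaw": 0,"grip": 1},
  {"tx": 0,"ty": 0,"tz": -0.045,"yaw": 0,"grip": 1},
  {"tx": 0,"ty": 0,"tz": -0.045,"yaw": 0,"grip": 1},
  {"tx": 0,"ty": 0,"tz": -0.03,"yaw": 0,"grip": 1},
  {"tx": 0,"ty": 0,"tz": 0,"yaw": 0,"grip": 1},
])

```text
time: 13.65
tcp_pos: [0.6315, -0.1982, 0.2223]
orientation: [0.699, 0.715, -0.002, -0.01]
ft_force: [0.6, 0.8, 0.1]
gripper_width: 0.0203
```

```bash
python3 - <<'E'
from h import *
go(.5408,.2407,.2)
E
```

```text
t13.7 tcp [ 0.6315 -0.1982  0.2223] psi 91.27 tilt -0.9998 move mm [440.6 -80.5  28.8] yaw 0.1 w 0.0203 F [0.6 0.8 0.1]
```

Call:
servo_tool([
  {"tx": 0.042,"ty": -0.008,"tz": -0.001,"yaw": 0,"grip": 1},
  {"tx": 0.042,"ty": -0.008,"tz": -0.001,"yaw": 0,"grip": 1},
  {"tx": 0.042,"ty": -0.008,"tz": -0.001,"yaw": 0,"grip": 1},
  {"tx": 0.042,"ty": -0.008,"tz": -0.001,"yaw": 0,"grip": 1},
  {"tx": 0.042,"ty": -0.008,"tz": -0.001,"yaw": 0,"grip": 1},
  {"tx": 0.042,"ty": -0.008,"tz": -0.001,"yaw": 0,"grip": 1},
  {"tx": 0.042,"ty": -0.008,"tz": -0.001,"yaw": 0,"grip": 1},
  {"tx": 0.042,"ty": -0.008,"tz": -0.001,"yaw": 0,"grip": 1},
  {"tx": 0.042,"ty": -0.008,"tz": -0.001,"yaw": 0,"grip": 1},
  {"tx": 0.042,"ty": -0.008,"tz": -0.001,"yaw": 0,"grip": 1},
  {"tx": 0,"ty": 0,"tz": 0,"yaw": 0,"grip": 1},
])

```text
time: 14.75
tcp_pos: [0.5326, 0.2287, 0.2228]
orientation: [0.702, 0.712, -0.01, -0.014]
ft_force: [-0.6, -0.0, -0.9]
gripper_width: 0.0198
```

```bash
python3 - <<'E'
from h import *
go(.5408,.2407,.12)
E
```

```text
t14.8 tcp [0.5326 0.2287 0.2228] psi 90.78 tilt -0.9994 move mm [ 11.1  11.8 102.5] yaw -0.4 w 0.0198 F [-0.6 -0.  -0.9]
```

Call:
servo_tool([
  {"tx": 0.011,"ty": 0.01,"tz": 0.02,"yaw": -0.4,"grip": 1},
  {"tx": 0,"ty": 0,"tz": 0.035,"yaw": 0,"grip": 1},
  {"tx": 0,"ty": 0,"tz": 0.035,"yaw": 0,"grip": 1},
  {"tx": 0,"ty": 0,"tz": 0.015,"yaw": 0,"grip": 1},
  {"tx": 0,"ty": 0,"tz": 0,"yaw": 0,"grip": 1},
  {"tx": 0,"ty": 0,"tz": 0,"yaw": 0,"grip": 1},
])

```text
time: 15.35
tcp_pos: [0.5348, 0.2425, 0.1098]
orientation: [0.697, 0.717, -0.012, -0.016]
ft_force: [0.1, 0.3, -1.2]
gripper_width: 0.0203
```

```bash
python3 - <<'E'
from h import *
go(.5408,.2407,.08)
E
```

```text
t15.3 tcp [0.5348 0.2425 0.1098] psi 91.65 tilt -0.9992 move mm [-2.1  7.1 29.6] yaw 0.4 w 0.0203 F [ 0.1  0.3 -1.2]
```

Call:
servo_tool([
  {"tx": -0.001,"ty": 0.006,"tz": 0.01,"yaw": 0.4,"grip": 1},
  {"tx": 0,"ty": 0,"tz": 0.015,"yaw": 0,"grip": 1},
  {"tx": 0,"ty": 0,"tz": 0.01,"yaw": 0,"grip": 1},
  {"tx": 0,"ty": 0,"tz": 0,"yaw": 0,"grip": 1},
  {"tx": 0,"ty": 0,"tz": 0,"yaw": 0,"grip": 1},
])

```text
time: 15.85
tcp_pos: [0.5439, 0.242, 0.0758]
orientation: [0.7, 0.714, -0.009, -0.014]
ft_force: [0.5, -0.7, -1.6]
gripper_width: 0.0202
```

```bash
python3 - <<'E'
from h import *
go(.5408,.2407,.0245)
o=robot.get_obs(); im,d,K,M=grab('wrist'); W=cloud(d,K,M)
print(heldface(W,o)); t=W[np.hypot(W[...,0]-o['tcp_pos'][0],W[...,1]-o['tcp_pos'][1])<.009]
A=np.c_[t[:,:2]-t[:,:2].mean(0),np.ones(len(t))]; print('face slope',np.linalg.lstsq(A,t[:,2],rcond=None)[0].round(3))
E
```

```text
t15.8 tcp [0.5439 0.242  0.0758] psi 91.06 tilt -0.9995 move mm [-1.6 -1.5 51.3] yaw -0.1 w 0.0202 F [ 0.5 -0.7 -1.6]
(2444, array([0.5447, 0.243 , 0.1043]), array([0.5439, 0.2421]), 0.016)
face slope [-0.039  1.411  0.083]
```

Call:
servo_tool([
  {"tx": -0.001,"ty": -0.002,"tz": 0.005,"yaw": 0,"grip": 1},
  {"tx": 0,"ty": 0,"tz": 0.01,"yaw": 0,"grip": 1},
  {"tx": 0,"ty": 0,"tz": 0.01,"yaw": 0,"grip": 1},
  {"tx": 0,"ty": 0,"tz": 0,"yaw": 0,"grip": 1},
])

```text
time: 16.3
tcp_pos: [0.5413, 0.2413, 0.0499]
orientation: [0.7, 0.714, -0.008, -0.013]
ft_force: [0.4, -0.3, -1.9]
gripper_width: 0.0202
```

```bash
python3 - <<'E'
from h import *
go(.5412,.2407,.0245)
E
```

```text
t16.3 tcp [0.5413 0.2413 0.0499] psi 91.07 tilt -0.9995 move mm [-0.8  0.6 25.4] yaw -0.1 w 0.0202 F [ 0.4 -0.3 -1.9]
```

Call:
servo_tool([
  {"tx": -0.0005,"ty": 0,"tz": 0.005,"yaw": 0,"grip": 1},
  {"tx": 0,"ty": 0,"tz": 0.005,"yaw": 0,"grip": 1},
  {"tx": 0,"ty": 0,"tz": 0.004,"yaw": 0,"grip": 1},
  {"tx": 0,"ty": 0,"tz": 0,"yaw": 0,"grip": 1},
])

```text
time: 16.7
tcp_pos: [0.5406, 0.2409, 0.0341]
orientation: [0.7, 0.714, -0.009, -0.014]
ft_force: [0.3, 0.1, -1.6]
gripper_width: 0.0206
```

```bash
python3 - <<'E'
from h import *
go(.5412,.2407,.0245)
E
```

```text
t16.7 tcp [0.5406 0.2409 0.0341] psi 91.08 tilt -0.9995 move mm [-0.3  0.9  9.6] yaw -0.1 w 0.0206 F [ 0.3  0.1 -1.6]
```

Call:
servo_tool([
  {"tx": 0,"ty": 0.0005,"tz": 0.005,"yaw": 0,"grip": 1},
  {"tx": 0,"ty": 0,"tz": 0.004,"yaw": 0,"grip": 1},
  {"tx": 0,"ty": 0,"tz": 0,"yaw": 0,"grip": 1},
])

```text
time: 17.0
tcp_pos: [0.5413, 0.2412, 0.0247]
orientation: [0.7, 0.714, -0.008, -0.013]
ft_force: [0.0, -0.2, -1.2]
gripper_width: 0.0204
```

```bash
python3 - <<'E'
from h import *
go(.5412,.2407,.0235)
E
```

```text
t17.0 tcp [0.5413 0.2412 0.0247] psi 91.07 tilt -0.9995 move mm [-0.5 -0.   1.2] yaw -0.1 w 0.0204 F [ 0.  -0.2 -1.2]
```

Call:
servo_tool([
  {"tx": 0,"ty": 0,"tz": 0.001,"yaw": 0,"grip": 1},
  {"tx": 0,"ty": 0,"tz": 0,"yaw": 0,"grip": -0.2},
  {"tx": 0,"ty": 0,"tz": 0,"yaw": 0,"grip": -0.2},
  {"tx": 0,"ty": 0,"tz": 0,"yaw": 0,"grip": -0.2},
  {"tx": 0,"ty": 0,"tz": 0,"yaw": 0,"grip": -0.2},
  {"tx": 0,"ty": 0,"tz": -0.01,"yaw": 0,"grip": -0.2},
  {"tx": 0,"ty": 0,"tz": -0.03,"yaw": 0,"grip": -0.2},
  {"tx": 0,"ty": 0,"tz": -0.045,"yaw": 0,"grip": -0.2},
  {"tx": 0,"ty": 0,"tz": -0.045,"yaw": 0,"grip": -0.2},
  {"tx": 0,"ty": 0,"tz": -0.045,"yaw": 0,"grip": -0.2},
  {"tx": 0,"ty": 0,"tz": -0.03,"yaw": 0,"grip": -0.2},
  {"tx": 0,"ty": 0,"tz": 0,"yaw": 0,"grip": -0.2},
])

```text
time: 18.2
tcp_pos: [0.5475, 0.2407, 0.2408]
orientation: [0.7, 0.714, -0.007, -0.013]
ft_force: [1.1, 0.3, -0.6]
gripper_width: 0.0513
```

```bash
python3 - <<'E'
from h import *
go(.5524,-.3871,.24)
im,d,K,M=grab('wrist'); W=cloud(d,K,M)
for xy in [(.539,.2823),(.5412,.2407)]:print(topface(W,xy,.018))
E
```

```text
t18.2 tcp [0.5475 0.2407 0.2408] psi 91.19 tilt -0.9995 move mm [-627.7   -8.3   -4.3] yaw -0.0 w 0.0513 F [ 1.1  0.3 -0.6]
(385, array([0.5398, 0.2832, 0.0525]), array([0.5397, 0.283 ]), 0.0109)
(360, array([0.541 , 0.2416, 0.0525]), array([0.5409, 0.2412]), 0.0109)
```

Both lifters are seated. I move back toward the scope, stopping at y≈0.07 to view the row.

Call:
servo_tool([
  {"tx": -0.042,"ty": 0,"tz": -0.001,"yaw": 0,"grip": -0.5},
  {"tx": -0.042,"ty": 0,"tz": -0.001,"yaw": 0,"grip": -0.5},
  {"tx": -0.042,"ty": 0,"tz": -0.001,"yaw": 0,"grip": -0.5},
  {"tx": -0.04,"ty": 0,"tz": -0.001,"yaw": 0,"grip": -0.5},
  {"tx": 0,"ty": 0,"tz": 0,"yaw": 0,"grip": -0.5},
  {"tx": 0,"ty": 0,"tz": 0,"yaw": 0,"grip": -0.5},
])

```text
time: 18.85
tcp_pos: [0.5444, 0.0696, 0.2352]
orientation: [0.697, 0.716, -0.013, -0.018]
ft_force: [-0.7, 0.8, 0.6]
gripper_width: 0.0639
```

```bash
python3 - <<'E'
from h import *
go(.5524,-.3871,.24)
im,d,K,M=grab('wrist'); W=cloud(d,K,M); cv2.imwrite('pics/w4.png',im)
for xy in [(.539,.2823),(.541,.2412),(.5416,.1992),(.5426,.158),(.5427,.1142)]:print(topface(W,xy,.018))
E
```

```text
t18.9 tcp [0.5444 0.0696 0.2352] psi 91.55 tilt -0.9990 move mm [-456.7   -4.7   -8.2] yaw 0.3 w 0.0639 F [-0.7  0.8  0.6]
(0, array([nan, nan, nan]), array([0., 0.]), 0.0)
(593, array([0.541 , 0.2401, 0.0523]), array([0.5409, 0.2404]), 0.0111)
(513, array([0.5418, 0.1986, 0.0524]), array([0.5415, 0.1986]), 0.011)
(454, array([0.543 , 0.1577, 0.0525]), array([0.5429, 0.1577]), 0.0109)
(447, array([0.5435, 0.1151, 0.0526]), array([0.5434, 0.1151]), 0.0114)h.py:17: RuntimeWarning: Mean of empty slice.
  return len(p),p.mean(0).round(4),np.round(c,4),round(rad,4)
  ret = um.true_divide(
```

View pics/w4.png

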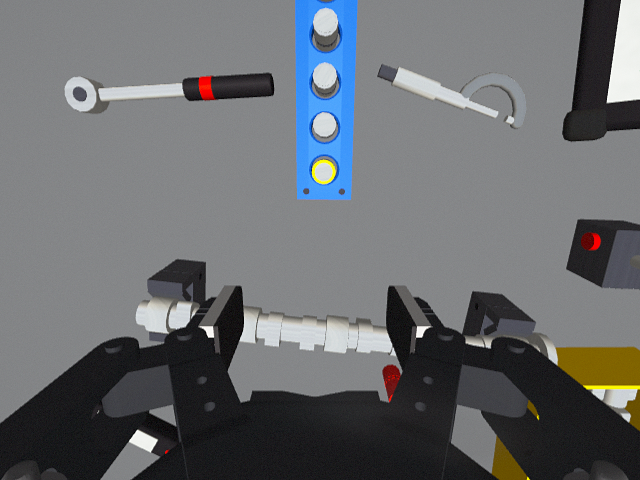

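Lifters stand in the holes at (325,25), (325,80), (324,125) and yellow at (323,171), world (0.5434, 0.1151). The fifth is just out of frame and was confirmed earlier. On to the scope.

Call:
servo_tool([
  {"tx": -0.042,"ty": 0,"tz": -0.002,"yaw": 0,"grip": -0.5},
  {"tx": -0.042,"ty": 0,"tz": -0.002,"yaw": 0,"grip": -0.5},
  {"tx": -0.042,"ty": 0,"tz": -0.002,"yaw": 0,"grip": -0.5},
  {"tx": -0.042,"ty": 0,"tz": -0.002,"yaw": 0,"grip": -0.5},
  {"tx": -0.042,"ty": 0,"tz": -0.002,"yaw": 0,"grip": -0.5},
  {"tx": -0.042,"ty": 0,"tz": -0.002,"yaw": 0,"grip": -0.5},
  {"tx": -0.042,"ty": 0,"tz": -0.002,"yaw": 0,"grip": -0.5},
  {"tx": -0.042,"ty": 0,"tz": -0.002,"yaw": 0,"grip": -0.5},
  {"tx": -0.042,"ty": 0,"tz": -0.002,"yaw": 0,"grip": -0.5},
  {"tx": -0.042,"ty": 0,"tz": -0.002,"yaw": 0,"grip": -0.5},
  {"tx": 0,"ty": 0,"tz": 0,"yaw": 0,"grip": -0.5},
  {"tx": 0,"ty": 0,"tz": 0,"yaw": 0,"grip": -0.5},
])

```text
time: 20.1
tcp_pos: [0.5686, -0.3404, 0.241]
orientation: [0.681, 0.731, -0.012, -0.025]
ft_force: [-0.0, 0.7, -0.9]
gripper_width: 0.0645
```

```bash
python3 - <<'E'
from h import *
go(.5524,-.3871,.2)
im,d,K,M=grab('wrist'); W=cloud(d,K,M); cv2.imwrite('pics/w5.png',im)
print(topface(W,(.5524,-.387),.03,.12,.132), robot.get_obs()['joint_pos'].round(2))
E
```

```text
t20.1 tcp [ 0.5686 -0.3404  0.241 ] psi 94.02 tilt -0.9984 move mm [-46.3 -17.3  41. ] yaw 2.8 w 0.0645 F [-0.   0.7 -0.9]
(1031, array([ 0.5545, -0.3852,  0.1259]), array([ 0.5542, -0.3876]), 0.0164) [ 0.83  0.48 -0.49  1.49  0.23  1.29  0.38]
```

View pics/w5.png

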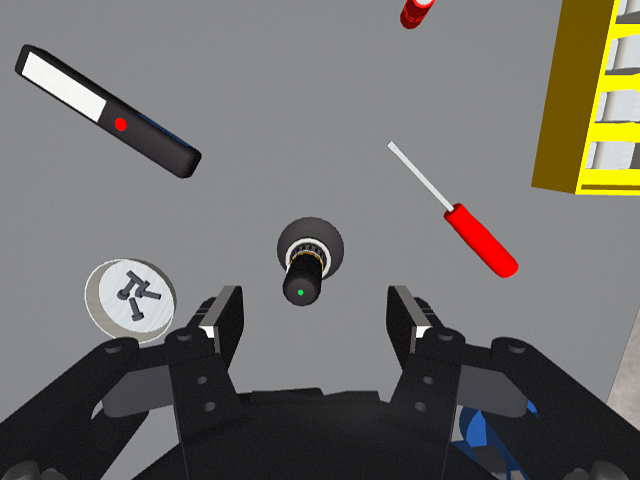

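Call:
servo_tool([
  {"tx": -0.023,"ty": -0.008,"tz": 0.01,"yaw": 2.8,"grip": -0.5},
  {"tx": -0.023,"ty": -0.006,"tz": 0.01,"yaw": 0,"grip": -0.5},
  {"tx": 0,"ty": 0,"tz": 0.02,"yaw": 0,"grip": -0.5},
  {"tx": 0,"ty": 0,"tz": 0,"yaw": 0,"grip": -0.5},
  {"tx": 0,"ty": 0,"tz": 0,"yaw": 0,"grip": -0.5},
])

```text
time: 20.65
tcp_pos: [0.5541, -0.3854, 0.1975]
orientation: [0.699, 0.715, -0.014, -0.025]
ft_force: [0.6, -0.0, 0.7]
gripper_width: 0.0639
```

```bash
python3 - <<'E'
from h import *
go(.554,-.3875,.085); print(tcpT()[1][:3,2].round(4))
E
```

```text
t20.6 tcp [ 0.5541 -0.3854  0.1975] psi 91.30 tilt -0.9983 move mm [ -4.    6.1 112.2] yaw 0.1 w 0.0639 F [ 0.6 -0.   0.7]
[-0.0558  0.0154 -0.9983]
```

Call:
servo_tool([
  {"tx": -0.002,"ty": 0.002,"tz": 0.025,"yaw": 0,"grip": -0.5},
  {"tx": 0,"ty": 0,"tz": 0.025,"yaw": 0,"grip": -0.5},
  {"tx": 0,"ty": 0,"tz": 0,"yaw": 0,"grip": -0.5},
  {"tx": 0,"ty": 0,"tz": 0,"yaw": 0,"grip": -0.5},
])

```text
time: 21.05
tcp_pos: [0.5568, -0.3856, 0.151]
orientation: [0.698, 0.716, -0.013, -0.022]
ft_force: [0.5, -0.3, 0.6]
gripper_width: 0.064
```

```bash
python3 - <<'E'
from h import *
go(.554,-.3875,.085); print(tcpT()[1][:3,2].round(4))
im,d,K,M=grab('wrist'); W=cloud(d,K,M)
print(topface(W,(.554,-.387),.03,.12,.132))
E
```

```text
t21.1 tcp [ 0.5568 -0.3856  0.151 ] psi 91.44 tilt -0.9987 move mm [-2.7  0.4 66.1] yaw 0.2 w 0.0640 F [ 0.5 -0.3  0.6]
[-0.0498  0.0119 -0.9987]
(2436, array([ 0.5544, -0.3853,  0.1259]), array([ 0.5541, -0.3875]), 0.0163)
```

Call:
servo_tool([
  {"tx": -0.002,"ty": 0,"tz": 0.02,"yaw": 0.2,"grip": -0.5},
  {"tx": 0,"ty": 0,"tz": 0.02,"yaw": 0,"grip": -0.5},
  {"tx": 0,"ty": 0,"tz": 0.01,"yaw": 0,"grip": -0.5},
  {"tx": 0,"ty": 0,"tz": 0,"yaw": 0,"grip": -0.5},
  {"tx": 0,"ty": 0,"tz": 0,"yaw": 0,"grip": -0.5},
])

```text
time: 21.6
tcp_pos: [0.5607, -0.3888, 0.1096]
orientation: [0.699, 0.715, -0.012, -0.015]
ft_force: [0.0, 0.3, -0.3]
gripper_width: 0.0641
```

```bash
python3 - <<'E'
from h import *
go(.554,-.3875,.085); print(tcpT()[1][:3,2].round(4))
E
```

```text
t21.6 tcp [ 0.5607 -0.3888  0.1096] psi 91.31 tilt -0.9993 move mm [ 1.3 -5.8 24.9] yaw 0.1 w 0.0641 F [ 0.   0.3 -0.3]
[-0.0373  0.0041 -0.9993]
```

Call:
servo_tool([
  {"tx": 0.001,"ty": -0.006,"tz": 0.006,"yaw": 0,"grip": -0.5},
  {"tx": 0,"ty": -0.001,"tz": 0.01,"yaw": 0,"grip": -0.5},
  {"tx": 0,"ty": 0,"tz": 0.008,"yaw": 0,"grip": -0.5},
  {"tx": 0,"ty": 0,"tz": 0,"yaw": 0,"grip": -0.5},
])

```text
time: 22.0
tcp_pos: [0.5538, -0.3888, 0.0874]
orientation: [0.699, 0.715, -0.011, -0.012]
ft_force: [-0.0, -0.7, 0.0]
gripper_width: 0.0642
```

```bash
python3 - <<'E'
from h import *
go(.5535,-.3875,.085); print(tcpT()[1][:3,2].round(4))
E
```

```text
t22.0 tcp [ 0.5538 -0.3888  0.0874] psi 91.30 tilt -0.9994 move mm [ 1.3 -0.2  2.4] yaw 0.1 w 0.0642 F [-0.  -0.7  0. ]
[-0.0332  0.0011 -0.9994]
```

Call:
servo_tool([
  {"tx": 0.001,"ty": 0,"tz": 0.002,"yaw": 0,"grip": 1},
  {"tx": 0,"ty": 0,"tz": 0,"yaw": 0,"grip": 1},
  {"tx": 0,"ty": 0,"tz": 0,"yaw": 0,"grip": 1},
  {"tx": 0,"ty": 0,"tz": 0,"yaw": 0,"grip": 1},
  {"tx": 0,"ty": 0,"tz": 0,"yaw": 0,"grip": 1},
])

```text
time: 22.5
tcp_pos: [0.5545, -0.3876, 0.0853]
orientation: [0.699, 0.715, -0.011, -0.012]
ft_force: [0.4, -0.6, -1.0]
gripper_width: 0.0314
```

```bash
python3 - <<'E'
from h import *
go(.554,-.3875,.24); print(tcpT()[1][:3,2].round(4))
E
```

```text
t22.5 tcp [ 0.5545 -0.3876  0.0853] psi 91.32 tilt -0.9995 move mm [   0.4   -5.4 -154.6] yaw 0.1 w 0.0314 F [ 0.4 -0.6 -1. ]
[-0.0322  0.0011 -0.9995]
```

Call:
servo_tool([
  {"tx": 0,"ty": -0.0005,"tz": -0.012,"yaw": 0,"grip": 1},
  {"tx": 0,"ty": -0.0005,"tz": -0.015,"yaw": 0,"grip": 1},
  {"tx": 0,"ty": -0.0005,"tz": -0.015,"yaw": 0,"grip": 1},
  {"tx": 0,"ty": 0,"tz": 0,"yaw": 0,"grip": 1},
])

```text
time: 22.9
tcp_pos: [0.5543, -0.3878, 0.1309]
orientation: [0.699, 0.715, -0.011, -0.012]
ft_force: [0.3, -1.0, -1.2]
gripper_width: 0.0315
```

```bash
python3 - <<'E'
from h import *
go(.554,-.3875,.25); print(tcpT()[1][:3,2].round(4))
E
```

```text
t22.9 tcp [ 0.5543 -0.3878  0.1309] psi 91.33 tilt -0.9995 move mm [   0.5   -4.1 -119. ] yaw 0.1 w 0.0315 F [ 0.3 -1.  -1.2]
[-0.0322  0.001  -0.9995]
```

Call:
servo_tool([
  {"tx": 0,"ty": -0.001,"tz": -0.03,"yaw": 0,"grip": 1},
  {"tx": 0,"ty": -0.001,"tz": -0.035,"yaw": 0,"grip": 1},
  {"tx": 0,"ty": -0.001,"tz": -0.035,"yaw": 0,"grip": 1},
  {"tx": 0,"ty": -0.001,"tz": -0.025,"yaw": 0,"grip": 1},
  {"tx": 0,"ty": 0,"tz": 0,"yaw": 0,"grip": 1},
  {"tx": 0,"ty": 0,"tz": 0,"yaw": 0,"grip": 1},
])

```text
time: 23.5
tcp_pos: [0.5523, -0.3872, 0.2612]
orientation: [0.699, 0.715, -0.012, -0.013]
ft_force: [0.8, 0.0, -1.4]
gripper_width: 0.0317
```

```bash
python3 - <<'E'
from h import *
go(.543,.1151,.25); print(tcpT()[1][:3,2].round(4))
im,d,K,M=grab('wrist'); W=cloud(d,K,M); t=robot.get_obs()['tcp_pos']
p=W[(np.hypot(W[...,0]-t[0],W[...,1]-t[1])<.03)&(abs(W[...,2]-t[2]-.04)<.006)]; print(len(p),p.mean(0)-t,cv2.minEnclosingCircle(p[:,:2].astype(np.float32)))
im,d,K,M=grab('side'); cv2.imwrite('pics/s6.png',im)
E
```

```text
t23.5 tcp [ 0.5523 -0.3872  0.2612] psi 91.32 tilt -0.9994 move mm [502.3   2.7  12.4] yaw 0.1 w 0.0317 F [ 0.8  0.  -1.4]
[-0.0354  0.0017 -0.9994]
7366 [0.00099788 0.00379313 0.04032315] ((0.5522863864898682, -0.3787216246128082), 0.027972666546702385)
```

View pics/s6.png

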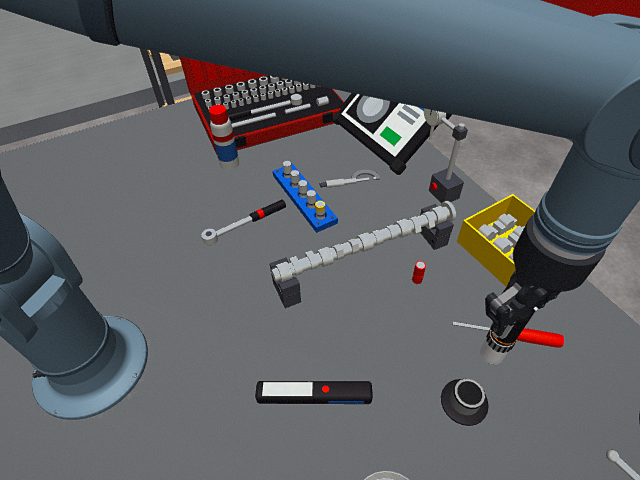

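The scope is held out of the stand at about (500,340), the row of five is complete at (287–320, 168–210), and nothing else has moved. I carry it across, with the lens at about 0.18 m against the camshaft's 0.096 m.

Call:
servo_tool([
  {"tx": 0.02,"ty": 0,"tz": 0,"yaw": 0,"grip": 1},
  {"tx": 0.035,"ty": 0,"tz": -0.001,"yaw": 0,"grip": 1},
  {"tx": 0.035,"ty": 0,"tz": -0.001,"yaw": 0,"grip": 1},
  {"tx": 0.035,"ty": 0,"tz": -0.001,"yaw": 0,"grip": 1},
  {"tx": 0.035,"ty": 0,"tz": -0.001,"yaw": 0,"grip": 1},
  {"tx": 0.035,"ty": 0,"tz": -0.001,"yaw": 0,"grip": 1},
  {"tx": 0.02,"ty": 0,"tz": 0,"yaw": 0,"grip": 1},
  {"tx": 0,"ty": 0,"tz": 0,"yaw": 0,"grip": 1},
])

```text
time: 24.4
tcp_pos: [0.5364, -0.164, 0.2468]
orientation: [0.7, 0.713, -0.018, -0.029]
ft_force: [0.2, -0.1, -0.9]
gripper_width: 0.0316
```

```bash
python3 - <<'E'
from h import *
go(.543,.1151,.25); print(tcpT()[1][:3,2].round(4))
E
```

```text
t24.4 tcp [ 0.5364 -0.164   0.2468] psi 91.06 tilt -0.9977 move mm [279.   11.8   0.6] yaw -0.1 w 0.0316 F [ 0.2 -0.1 -0.9]
[-0.0659  0.0153 -0.9977]
```

Call:
servo_tool([
  {"tx": 0.025,"ty": 0.001,"tz": -0.001,"yaw": 0,"grip": 1},
  {"tx": 0.025,"ty": 0.001,"tz": -0.001,"yaw": 0,"grip": 1},
  {"tx": 0.025,"ty": 0.001,"tz": -0.001,"yaw": 0,"grip": 1},
  {"tx": 0.025,"ty": 0.001,"tz": -0.001,"yaw": 0,"grip": 1},
  {"tx": 0.025,"ty": 0.001,"tz": -0.001,"yaw": 0,"grip": 1},
  {"tx": 0.025,"ty": 0.001,"tz": -0.001,"yaw": 0,"grip": 1},
  {"tx": 0.025,"ty": 0.001,"tz": -0.001,"yaw": 0,"grip": 1},
  {"tx": 0.025,"ty": 0.001,"tz": -0.001,"yaw": 0,"grip": 1},
  {"tx": 0.025,"ty": 0.001,"tz": -0.001,"yaw": 0,"grip": 1},
  {"tx": 0.025,"ty": 0.001,"tz": -0.001,"yaw": 0,"grip": 1},
  {"tx": 0.02,"ty": 0,"tz": 0,"yaw": 0,"grip": 1},
  {"tx": 0,"ty": 0,"tz": 0,"yaw": 0,"grip": 1},
])

```text
time: 25.6
tcp_pos: [0.5406, 0.0893, 0.2411]
orientation: [0.71, 0.703, -0.029, -0.037]
ft_force: [-0.7, 0.2, -1.5]
gripper_width: 0.0318
```

```bash
python3 - <<'E'
from h import *
go(.543,.1151,.16); print(tcpT()[1][:3,2].round(4))
E
```

```text
t25.6 tcp [0.5406 0.0893 0.2411] psi 89.38 tilt -0.9956 move mm [25.1  9.7 80.8] yaw -1.8 w 0.0318 F [-0.7  0.2 -1.5]
[-0.0933  0.0107 -0.9956]
```

Call:
servo_tool([
  {"tx": 0.012,"ty": 0.003,"tz": 0,"yaw": -1.8,"grip": 1},
  {"tx": 0.012,"ty": 0,"tz": 0,"yaw": 0,"grip": 1},
  {"tx": 0,"ty": 0,"tz": 0,"yaw": 0,"grip": 1},
  {"tx": 0,"ty": 0,"tz": 0.025,"yaw": 0,"grip": 1},
  {"tx": 0,"ty": 0,"tz": 0.025,"yaw": 0,"grip": 1},
  {"tx": 0,"ty": 0,"tz": 0,"yaw": 0,"grip": 1},
  {"tx": 0,"ty": 0,"tz": 0,"yaw": 0,"grip": 1},
])

```text
time: 26.3
tcp_pos: [0.5418, 0.1055, 0.1886]
orientation: [0.702, 0.711, -0.031, -0.036]
ft_force: [0.3, 0.9, 0.2]
gripper_width: 0.0317
```

```bash
python3 - <<'E'
from h import *
go(.543,.1151,.16); print(tcpT()[1][:3,2].round(4))
E
```

```text
t26.3 tcp [0.5418 0.1055 0.1886] psi 90.67 tilt -0.9956 move mm [ 9.4  4.  28.4] yaw -0.5 w 0.0317 F [0.3 0.9 0.2]
[-0.0938  0.0063 -0.9956]
```

```bash
cat >> h.py <<'E'
from scipy.optimize import least_squares
def scope():
    o,T=tcpT(); t=o['tcp_pos']; out=[]
    im,d,K,M=grab('side'); W=cloud(d,K,M)
    c=t+T[:3,2]*.04
    m=(np.hypot(W[...,0]-c[0],W[...,1]-c[1])<.032)&(W[...,2]<t[2]-.008)&(W[...,2]>t[2]-.095)&(W[...,2]>.058)
    p=W[m]
    f=lambda q:np.hypot(p[:,0]-q[0]-q[2]*(p[:,2]-t[2]+.04),p[:,1]-q[1]-q[3]*(p[:,2]-t[2]+.04))-.0165
    s=least_squares(f,[c[0],c[1],0,0],loss='soft_l1',f_scale=.001)
    zl=np.percentile(p[:,2],1); q=s.x; h=zl-t[2]+.04
    print('n',len(p),'scope axis dx/dz,dy/dz',q[2:].round(4),'lens z~%.4f'%zl,'lens xy',(q[:2]+q[2:]*h).round(4),'res',np.median(abs(s.fun)).round(5))
    return im
E
python3 - <<'E'
from h import *
im=scope(); cv2.imwrite('pics/s7.png',cv2.resize(im[100:300,200:440],None,fx=3,fy=3))
E
```

```text
n 406 scope axis dx/dz,dy/dz [ 0.0649 -0.0158] lens z~0.1115 lens xy [0.5372 0.1063] res 0.00069
```

View pics/s7.png

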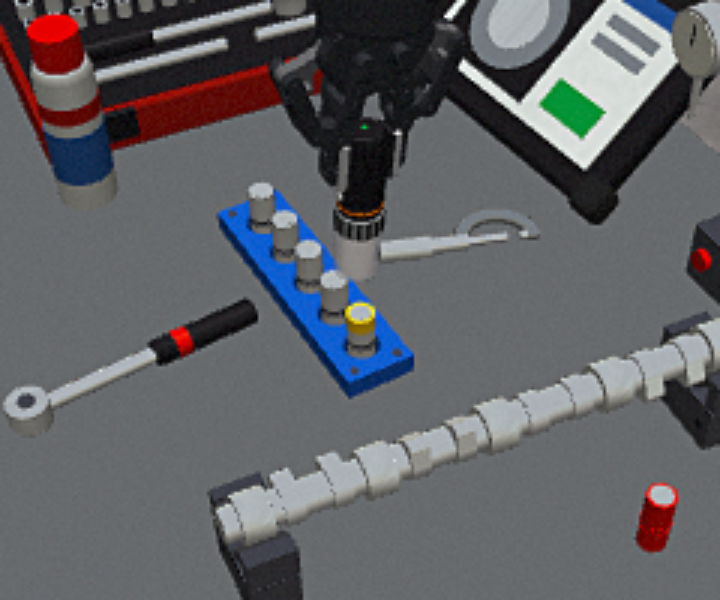

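Call:
servo_tool([
  {"tx": 0.008,"ty": 0.006,"tz": 0,"yaw": -0.5,"grip": 1},
  {"tx": 0,"ty": 0.001,"tz": 0.01,"yaw": 0,"grip": 1},
  {"tx": 0,"ty": 0.001,"tz": 0.01,"yaw": 0,"grip": 1},
  {"tx": 0,"ty": 0,"tz": 0,"yaw": 0,"grip": 1},
  {"tx": 0,"ty": 0,"tz": 0,"yaw": 0,"grip": 1},
])

```text
time: 26.85
tcp_pos: [0.551, 0.1145, 0.1696]
orientation: [0.699, 0.714, -0.028, -0.034]
ft_force: [-0.0, 0.0, -1.1]
gripper_width: 0.0319
```

```bash
python3 - <<'E'
from h import *
go(.548,.1140,.1465); print(tcpT()[1][:3,2].round(4)); scope()
im,d,K,M=grab('side'); W=cloud(d,K,M); print(topface(W,(.543,.1147),.02,.049,.056))
im,d,K,M=grab('top'); W=cloud(d,K,M)
for xy in [(.539,.2823),(.541,.2412),(.5416,.1992)]:print(topface(W,xy,.018))
E
```

```text
t26.9 tcp [0.551  0.1145 0.1696] psi 91.14 tilt -0.9961 move mm [-0.6 -1.  23.3] yaw -0.1 w 0.0319 F [-0.   0.  -1.1]
[-0.0881  0.007  -0.9961]
n 381 scope axis dx/dz,dy/dz [ 0.0626 -0.0093] lens z~0.0922 lens xy [0.5469 0.1149] res 0.00077
(62, array([0.5429, 0.1136, 0.052 ]), array([0.5429, 0.1149]), 0.0117)
(75, array([0.5386, 0.2818, 0.0508]), array([0.5392, 0.2817]), 0.0108)
(79, array([0.5398, 0.2403, 0.0507]), array([0.5397, 0.2407]), 0.0109)
(80, array([0.5406, 0.1987, 0.0505]), array([0.5409, 0.1988]), 0.0109)
```

Call:
servo_tool([
  {"tx": 0,"ty": -0.002,"tz": 0.004,"yaw": 0,"grip": 1},
  {"tx": 0,"ty": 0,"tz": 0.004,"yaw": 0,"grip": 1},
  {"tx": 0,"ty": 0,"tz": 0.004,"yaw": 0,"grip": 1},
  {"tx": 0,"ty": 0,"tz": 0,"yaw": 0,"grip": 1},
  {"tx": 0,"ty": 0,"tz": 0,"yaw": 0,"grip": 1},
])

```text
time: 27.5
tcp_pos: [0.5478, 0.1142, 0.1575]
orientation: [0.699, 0.713, -0.028, -0.033]
ft_force: [-0.2, -0.5, -1.5]
gripper_width: 0.0315
```

```bash
python3 - <<'E'
from h import *
go(.547,.1145,.1465); print(tcpT()[1][:3,2].round(4)); scope()
E
```

```text
t27.5 tcp [0.5478 0.1142 0.1575] psi 91.12 tilt -0.9962 move mm [ 0.3  0.2 11. ] yaw -0.1 w 0.0315 F [-0.2 -0.5 -1.5]
[-0.0871  0.0066 -0.9962]
n 377 scope axis dx/dz,dy/dz [ 0.0663 -0.009 ] lens z~0.0798 lens xy [0.5435 0.1147] res 0.00073
```

Call:
servo_tool([
  {"tx": 0,"ty": 0,"tz": 0.004,"yaw": 0,"grip": 1},
  {"tx": 0,"ty": 0.0005,"tz": 0.004,"yaw": 0,"grip": 1},
  {"tx": 0,"ty": 0,"tz": 0.0025,"yaw": 0,"grip": 1},
  {"tx": 0,"ty": 0,"tz": 0,"yaw": 0,"grip": 1},
  {"tx": 0,"ty": 0,"tz": 0,"yaw": 0,"grip": 1},
  {"tx": 0,"ty": 0,"tz": 0,"yaw": 0,"grip": 1},
])

```text
time: 28.15
tcp_pos: [0.5475, 0.1142, 0.146]
orientation: [0.699, 0.713, -0.028, -0.033]
ft_force: [-0.8, -0.0, -1.2]
gripper_width: 0.0317
```

```bash
python3 - <<'E'
from h import *
go(.547,.1145,.1465); print(tcpT()[1][:3,2].round(4)); im=scope()
go(.547,.1145,.1465); scope(); print(robot.get_obs()['qd'].round(3))
cv2.imwrite('pics/s8.png',cv2.resize(im[140:240,250:370],None,fx=6,fy=6,interpolation=cv2.INTER_CUBIC))
E
```

```text
t28.1 tcp [0.5475 0.1142 0.146 ] psi 91.11 tilt -0.9962 move mm [ 0.3 -0.5 -0.4] yaw -0.1 w 0.0317 F [-0.8 -0.  -1.2]
[-0.0871  0.0066 -0.9962]
n 361 scope axis dx/dz,dy/dz [ 0.056  -0.0125] lens z~0.0695 lens xy [0.5436 0.1149] res 0.0007
t28.2 tcp [0.5475 0.1142 0.1461] psi 91.10 tilt -0.9962 move mm [ 0.3 -0.5 -0.4] yaw -0.1 w 0.0322 F [ 0.4  0.4 -1.3]
n 362 scope axis dx/dz,dy/dz [ 0.0644 -0.0062] lens z~0.0691 lens xy [0.5433 0.1147] res 0.00064
[-0.     0.    -0.    -0.001 -0.001 -0.001 -0.001]
```

View pics/s8.png

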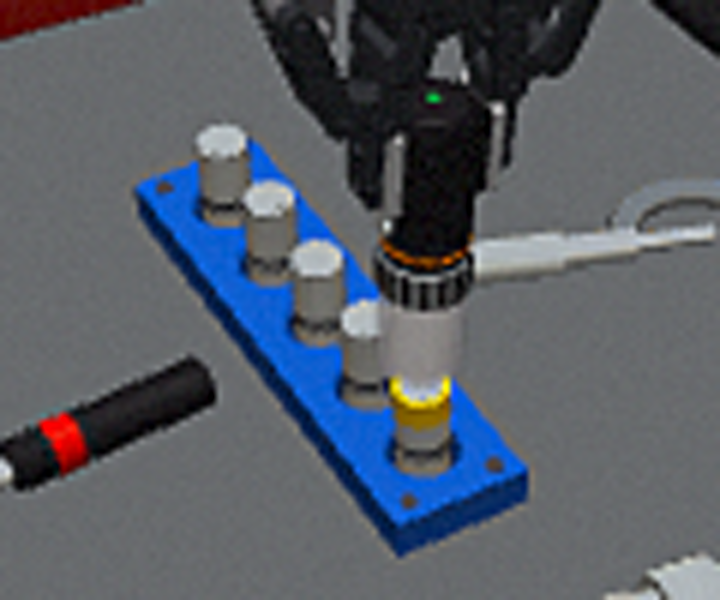

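The crop shows the scope lens over the yellow-ringed lifter (420,390), with a gap and five lifters upright. The lens is within 1 mm of centre and about 15–17 mm above the face. Tilt is about 3.6° and the arm is still, so I hand in.

```bash
python3 -c "
from bench import robot
print(robot.hand_in())"
```

```text
the job is handed in; nothing more can be done
None
```

The job is done and handed in at about 28 s of the 72 s allowed. No verdict was reported.

- **Lifters:** Both loose lifters now stand in the two empty holes. All five are upright in the row, and the wrist camera read the top faces at about 52.5 mm, so they are down on the bench. I left the red look-alike alone.
- **Microscope:** I lifted it straight out of its stand and carried it over the camshaft with the lens at about 0.16–0.18 m; the camshaft's highest point is 0.096 m. I saw no contact in the force readings. It is still held, with the arm at rest.
- **Last check on the hold:** The lens measured at (0.5434, 0.1148), within about 1 mm of the yellow-ringed lifter's centre. The gap to its face was about 15–17 mm.
- **Tilt:** The microscope leans about 3.6°, inside the 7° limit but not perfectly upright. The tool's orientation drifted during the moves, and the interface gave no direct way to correct it.
- **Camera disagreement:** The top and wrist cameras differed by 1–2 mm, within the stated calibration.
- **Not re-measured:** I did not measure the bystander objects again. They looked unmoved in the side view taken once the scope was out of its stand, but only part of the bench was in the later crops.

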